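# Laying out a pump overhaul kit in a kit tray

## Robot

A 7-joint arm with a two-finger parallel gripper is mounted at the origin on a cart in front of the work surface, level with it; the furniture and walls round the work are solid. World frame = base frame: x ahead of the robot, y to its left, z up, the work surface at z = 0. Lengths are in mm, angles in rad, forces in N, time in s.
With the tool pointing down it reaches from about 400 to 900 mm from the base axis. Payload 5.5 kg.
Tool frame: the origin (TCP) lies between the finger pads; the fingertips stand 22 mm ahead of it and the grasp point (between the pads) lies 3 mm ahead of it; z points along the fingers, y is the direction in which the jaws open and shut (so a half turn about z gives the same grasp; the last joint's range is limited). The gripper opens to 92 mm and grips with 3 to 60 N. Pads are 19 mm wide; open, the fingers measure 130 mm over their backs; the gripper's body (75 mm by 190 mm) begins 47 mm behind the grasp point.
Start: joints at [-0.917, 0.501, -0.427, 1.55, 0.221, 1.138, -0.21], TCP at [247.566, 601.008, 211.329] pointing down, gripper open.
Joint ranges: [-2.88, 2.88], [-0.31, 2.03], [-1.54, 1.56], [0.2, 2.42], [-1.41, 4.55], [0.19, 2.02], [-2.57, 2.57]. Speed limits (rad/s): [2.57, 2.57, 3.14, 3.14, 3.14, 3.14, 3.14].

## Interface

Orientations are given as a unit quaternion [x, y, z, w].
In Python, from cell import ctrl gives the robot as it stands.
- The arm moves only by the tool carry_out, never from a script. Its argument "rows" is a list of rows, each an object of numbers: "tx", "ty", "tz": the shift along the world's x, y, z in mm; "turn": the turn about the world's z in degrees. A call has exactly 8 rows; each row shifts and turns the pose as measured when the row begins; what a row does not reach is not made up. A row lasts 1/10 s, in which the tool goes at most 50 mm and 8.59 degrees, less where a joint would pass 70% of its speed; a pose out of reach is approached as far as the arm can. A call is refused whole if a number of a shift passes 50 or a number of a turn 8.59, either way. A call with a gripper value outside its range is refused whole. "gripper" is the closure, from 0 (fully open) to 1 (shut), set as the call begins (left out, the last holds). The fingers move at their own pace and stop on an object; the grip force is fixed at half the most. Time passes only in rows, so rows that do not move let the fingers close, or fill a call up. It gives the time, the measured TCP pose, the force and the opening at its end, in the units of the state.
- ctrl.get_obs(): the state, without advancing time (a new reading comes with each control period).
- ctrl.get_image(name): name is "side" or "top" or "wrist"; returns the picture (384x512x3 uint8, red, green, blue); there is no depth.
- ctrl.camera_params(name): a dict with "intrinsics" (3x3 intrinsics, pixels), "dist" ([k1, k2, p1, p2, k3] as OpenCV has them; the pictures are not rectified), "world_to_cam" (4x4, takes a point from world to camera coordinates). Camera axes: x right, y up, looking along -z (the intrinsics and any distortion apply to the point x, -y, -z); pixel columns grow to the right and rows downward; lengths in mm; the calibration is good to about 2 mm. A picture is of the moment at which its call begins: read the wrist's pose just before it. camera_params takes no time and is no camera call; for the wrist camera it gives the pose at the moment of the call.
- ctrl.hand_in(): hands the job in, once; it reports no verdict.
The state is a dict: "time": time; "q": joint angles; "joint_velocities": joint speeds; "effort": joint torques, N m; "tool_pos": TCP position; "tool_rot": TCP orientation; "ft_force": force on the tool from outside, world axes, zero at the start; "torque": the same for the moment, N m; "grip_width": finger opening in mm.
Only numpy, scipy, OpenCV 4.12 (cv2) and the standard library are available. Lean on these libraries where they do the work, as an engineer would, in place of code of your own. Each camera call takes 0.05 s, during which the arm holds its last target.

## Task

Lay out the pump overhaul kit in the blue tray: each part goes in the middle of the front-row bay directly in front of the thing it belongs to in the back row. The large bearing lies flat in front of the pump housing with the small bearing centred flat on top of it, the bolt lies flat in front of the rubber mount, and the grey relay stands upright in front of the small carton. The relay sits partly under the hood of the stock rack, so draw it straight out to the front before lifting it, and leave the black relay in its lane.

Things in the scene. Friction and masses are not known exactly. Their poses are not given: they have to be found in the camera images.
- bearing_large_centre (a point): Large sealed ball bearing, steel with a black seal, flat ring 62 mm across, 16 mm thick, loose, lying on the bench; pinch the outer ring. Point: its centre, 8 mm above its underside. It is solid to the fingers (no reaching into the bore). z is its axis.
- bearing_small_centre (a point): Small sealed ball bearing, same look, 52 mm across, 15 mm thick, loose, lying on the bench. Point: its centre, 7.5 mm above its underside. z is its axis.
- bolt_centre (a point): Bright hexagon-head M16 bolt, 89 mm long, head 28 mm wide, shank 16 mm, loose, lying on the near part of the bench (not the bolt at the far back edge), top at 24 mm. Point: middle of its length, 12 mm above the surface it lies on. Its length runs along its own y; pinch across its own x.
- relay_grey_centre (a point): Grey plug-in relay, 29 x 29 mm, 39 mm tall, loose, standing upright in one of the two lanes of the stock rack (which one varies). Point: its centre, half-way up. z up; its sides are square to its x and y, nearly parallel to the rack's. Its front 20 mm stick out from under the hood, the rear 9 mm are beneath it.
- relay_black_centre (a point): Black plug-in relay, 29 x 29 mm, 39 mm tall, loose, standing in the other lane of the rack; it must stay there. Point: its centre, half-way up.
- relay_rack: Grey rack, fixed, 130 (x) x 114 mm (y). Origin: centre of underside; x to its closed back, open front at -x, z up. Floor top 13 mm above the bench. Lane middles y = +-33 mm, relay middles x about -36. Pale hood (underside 55.5, top 60 mm) and lane cheeks 33 mm apart cover all behind x = -31; floor ahead of it open to x = -65. A fixed pusher stands behind each relay. About 12 mm of travel to -x frees a relay.
- kit_tray: Blue shallow tray with grey bay floors, fixed, 228 (x) x 352 mm (y). Origin: centre of underside; x to its back row (away from the robot), y left, z up. Floor 20 mm above the bench (on feet); ribs 6 and rim 10 mm above the floor. Front row: three bays 112 x 112 mm inside, middles at x = -54, y = +116, 0, -116 mm. Back row middles x = +58, same y.
- pump_housing: Cast grey pump housing with flange and bore, 82 x 95 mm, 61 mm tall, fixed in a back-row bay of the tray (which one varies). Origin: centre of its underside, on the tray floor; axes parallel to the tray's. The middle of the bay in front of it lies at x = -112 mm, y = 0.
- rubber_mount: Black round rubber mount with a steel stud on top, 68 mm across, 58 mm tall, fixed in another back-row bay. Origin: centre of its underside, on the tray floor; axes parallel to the tray's. The middle of the bay in front of it lies at x = -112 mm, y = 0.
- small_carton: Small brown printed carton, 64 x 63 mm, 63 mm tall, fixed in the remaining back-row bay. Origin: centre of its underside, on the tray floor; axes parallel to the tray's. The middle of the bay in front of it lies at x = -112 mm, y = 0.

How it is judged:
By the outcome, as a careful person would: the job done as asked, in the order asked, and still so for the second after the job is handed in, with the robot touching nothing.
It also fails if it takes over 120 s, if anything falls off the work surface, if the arm or the gripper's body presses on something with over 40 N, if the wrist force passes 120 N, or if a joint passes its speed limit or range.

## Working session

There is one attempt and no reset: what is moved stays moved. The work goes in short steps, Python scripts to look and compute and a tool call to move; the robot and the scene stay as the last step left them, time stands still between calls to the robot, and variables do not carry over. Pictures are saved under pics/ and viewed, and the job is handed in when it is done.

Besides the shell and the picture viewer there is one more tool, called as name(argument=value, ...), one argument or row to a line, values as JSON. carry_out: Moves the arm, as the interface text tells. Its arguments: {"type":"object","properties":{"rows":{"type":"array","items":{"type":"object","properties":{"tx":{"type":"number"},"ty":{"type":"number"},"tz":{"type":"number"},"turn":{"type":"number"}}}},"gripper":{"type":"number"}},"required":["rows"]}

```bash
ls; mkdir -p pics
cat > h.py <<'E'
import numpy as np, cv2
from cell import ctrl
def grab(name,fn):
    p=ctrl.camera_params(name); im=ctrl.get_image(name)
    cv2.imwrite('pics/'+fn,cv2.cvtColor(im,cv2.COLOR_RGB2BGR))
    np.savez('pics/'+fn+'.npz',K=p['intrinsics'],d=p['dist'],T=p['world_to_cam'])
    return im
def cam(fn):
    z=np.load('pics/'+fn+'.npz'); return z['K'],z['d'],z['T']
def ray(fn,uv):
    K,d,T=cam(fn)
    n=cv2.undistortPoints(np.array(uv,float).reshape(-1,1,2),K,d).reshape(-1,2)
    dc=np.c_[n[:,0],-n[:,1],-np.ones(len(n))]
    R=T[:3,:3]; o=-R.T@T[:3,3]
    return o,dc@R
def onz(fn,uv,z):
    o,d=ray(fn,uv); return o+d*((z-o[2])/d[:,2])[:,None]
def proj(fn,P):
    K,d,T=cam(fn); P=np.atleast_2d(P).astype(float)
    c=P@T[:3,:3].T+T[:3,3]; c=c*[1,-1,-1]
    return cv2.projectPoints(c.reshape(-1,1,3),np.zeros(3),np.zeros(3),K,d)[0].reshape(-1,2)
E
python3 - <<'E'
from h import *
np.set_printoptions(suppress=True,precision=3)
for n in ['top','side','wrist']: 
    grab(n,n+'0.png'); K,d,T=cam(n+'0.png'); print(n,K.tolist(),d,(-T[:3,:3].T@T[:3,3]),T[:3,:3].tolist())
o=ctrl.get_obs(); print(o)
E
```

```text
pics
top [[354.01941678669766, 0.0, 254.70570550776378], [0.0, 354.01941678669766, 189.50527023687275], [0.0, 0.0, 1.0]] [-0.08  0.    0.    0.    0.  ] [ 431.243  -61.111 1171.77 ] [[-0.008631671967299068, -0.99996224444833, -0.0010019565395342886], [0.9872960273223924, -0.008681307931078552, 0.1586543076188838], [-0.1586570158312281, 0.00038022422853324156, 0.9873336856185275]]
side [[472.9045511379285, 0.0, 252.048051859039], [0.0, 472.9045511379285, 191.74262186948698], [0.0, 0.0, 1.0]] [0.06 0.   0.   0.   0.  ] [  -26.142 -1040.542   539.606] [[0.8302807250708885, -0.5571248747060883, 0.01567774089226465], [0.1929283326902062, 0.3136830053401311, 0.9297212650069696], [-0.5228886841586233, -0.7689049656131168, 0.3679301262935051]]
wrist [[310.97330039563514, 0.0, 258.2710877650099], [0.0, 310.97330039563514, 194.52020316355473], [0.0, 0.0, 1.0]] [-0.016  0.     0.     0.     0.   ] [186.289 625.952 383.155] [[0.3813479698707232, 0.9244307019899717, -0.0012661334087870303], [-0.8943179347953557, 0.368578364679426, -0.2536639915195153], [-0.2340281123686867, 0.09786657401059323, 0.9672915673738615]]
{'time': 0.15, 'q': array([-0.917,  0.502, -0.427,  1.551,  0.221,  1.138, -0.21 ]), 'joint_velocities': array([ 0.001, -0.003, -0.001, -0.004,  0.001, -0.001, -0.001]), 'effort': array([ -0.006, -56.711,  -5.825, -27.946,  -0.069,   0.026,   0.   ]), 'tool_pos': array([247.428, 600.469, 210.51 ]), 'tool_rot': array([ 0.194,  0.981, -0.001, -0.   ]), 'ft_force': array([ 0.567,  0.828, -0.157]), 'torque': array([-0.037, -0.03 , -0.026]), 'grip_width': 91.4922387743445}
```

View pics/top0.png

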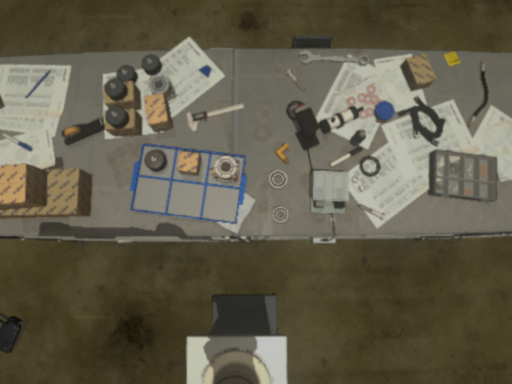

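View pics/side0.png

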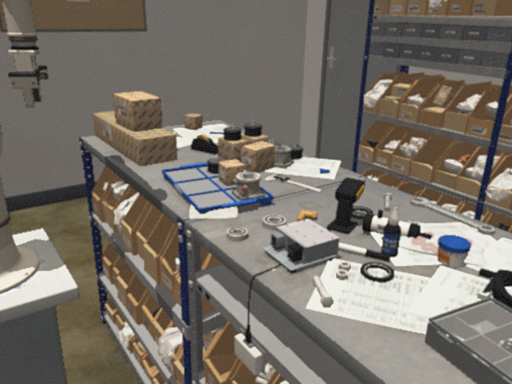

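View pics/wrist0.png

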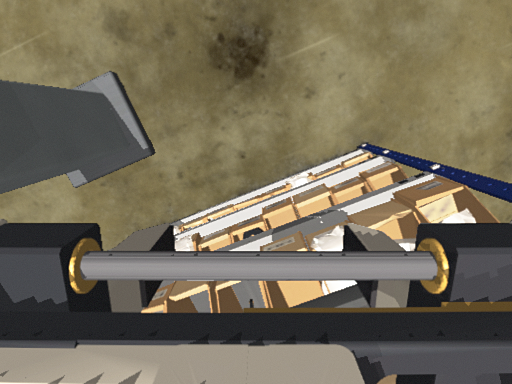

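Run:
```python
import cv2
im=cv2.imread('pics/top0.png')
a=im[140:245,120:255]; cv2.imwrite('pics/t_a.png',cv2.resize(a,None,fx=5.5,fy=5.5,interpolation=cv2.INTER_CUBIC))
a=im[140:250,260:400]; cv2.imwrite('pics/t_b.png',cv2.resize(a,None,fx=5.4,fy=5.4,interpolation=cv2.INTER_CUBIC))
s=cv2.imread('pics/side0.png')
a=s[200:310,215:365]; cv2.imwrite('pics/s_b.png',cv2.resize(a,None,fx=5.3,fy=5.3,interpolation=cv2.INTER_CUBIC))
```

```text
(no output)
```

View pics/t_a.png

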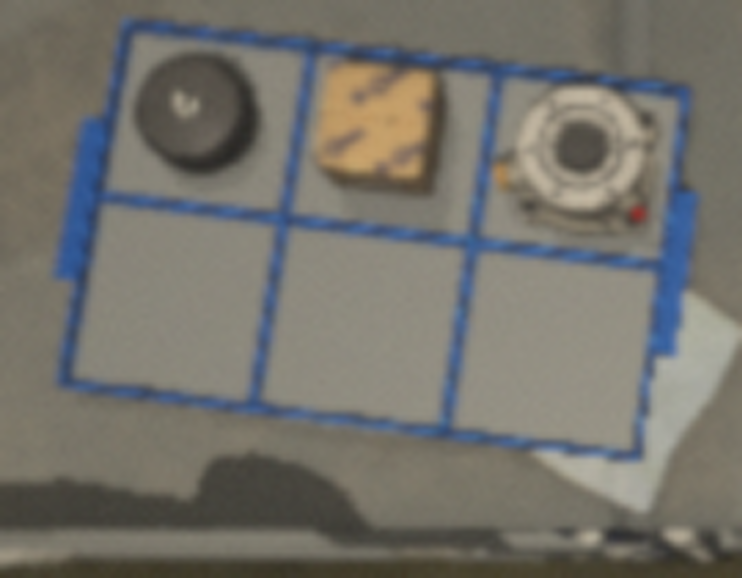

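View pics/t_b.png

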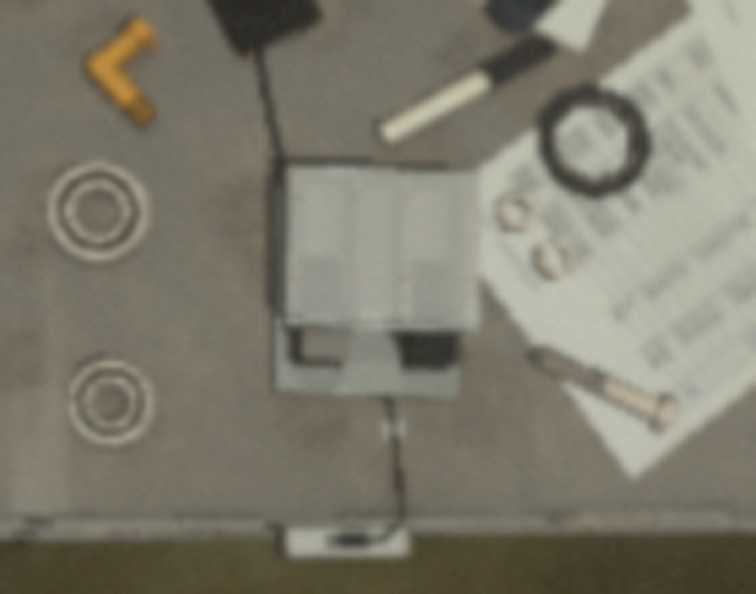

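View pics/s_b.png

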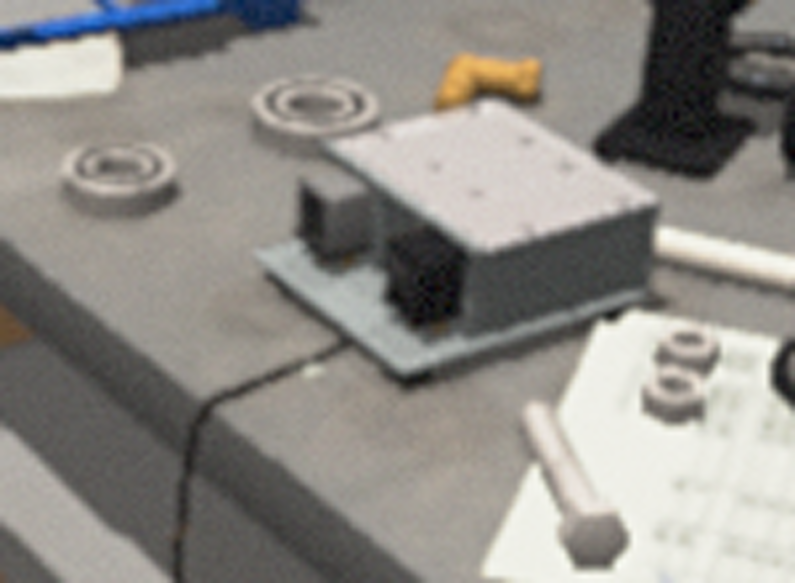

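```bash
cat > m1.py <<'E'
from h import *
np.set_printoptions(suppress=True,precision=1)
f='top0.png'
def cr(pts,off,s): return (np.array(pts,float)+.5)/s-.5+off
c=onz(f,cr([(127,22),(687,88),(638,458),(62,384)],(120,140),5.5),30)
print('tray corners',c, 'sides',[np.linalg.norm(c[i]-c[i-1]) for i in range(4)],'mid',c.mean(0))
b=lambda p,z:onz(f,cr(p,(260,140),5.4),z)
print('large',b([(99,212)],16),'dia',np.ptp(b([(48,212),(150,212)],16)[:,1]))
print('small',b([(111,402)],15),'dia',np.ptp(b([(68,402),(154,402)],15)[:,1]))
h=b([(286,163),(476,171),(472,330),(288,324)],60)
print('hood',h)
print('rack floor front corners',b([(277,392),(459,397)],13))
print('relay top front', b([(303,362),(341,365)],52))
print('bolt',b([(536,356),(662,412)],12))
E
python3 m1.py
```

```text
tray corners [[774.8 314.6  30. ]
 [729.1 -28.6  30. ]
 [506.4   1.   30. ]
 [552.3 344.2  30. ]] sides [np.float64(224.38808540550593), np.float64(346.2975698939682), np.float64(224.58854385568503), np.float64(346.2953435565902)] mid [640.6 157.8  30. ]
large [[ 652.2 -139.    16. ]] dia 62.82451108090643
small [[ 535.  -144.2   15. ]] dia 52.202380130977645
hood [[ 672.5 -248.2   60. ]
 [ 666.9 -362.1   60. ]
 [ 571.2 -354.9   60. ]
 [ 575.9 -246.    60. ]]
rack floor front corners [[ 540.3 -245.7   13. ]
 [ 536.  -357.3   13. ]]
relay top front [[ 554.2 -255.4   52. ]
 [ 552.2 -277.9   52. ]]
bolt [[ 560.8 -406.5   12. ]
 [ 525.3 -483.2   12. ]]
```

carry_out(
  rows=[
    {"tx": 22,"ty": -40,"turn": 2.5},
    {"tx": 22,"ty": -40,"turn": 2.5},
    {"tx": 22,"ty": -40,"turn": 2.5},
    {"tx": 22,"ty": -40,"turn": 2.5},
    {"tx": 22,"ty": -40,"turn": 2.5},
    {"tx": 22,"ty": -40,"turn": 2.5},
    {"tx": 22,"ty": -40},
    {"tx": 22,"ty": -40},
  ],
)

```text
$.rows[0]: bad value
```

carry_out(
  gripper=0,
  rows=[
    {"tx": 22,"ty": -40,"tz": 0,"turn": 2.5},
    {"tx": 22,"ty": -40,"tz": 0,"turn": 2.5},
    {"tx": 22,"ty": -40,"tz": 0,"turn": 2.5},
    {"tx": 22,"ty": -40,"tz": 0,"turn": 2.5},
    {"tx": 22,"ty": -40,"tz": 0,"turn": 2.5},
    {"tx": 22,"ty": -40,"tz": 0,"turn": 2.5},
    {"tx": 22,"ty": -40,"tz": 0,"turn": 0},
    {"tx": 22,"ty": -40,"tz": 0,"turn": 0},
  ],
)

```text
time: 0.95
tool_pos: [418.9, 274.2, 207.9]
tool_rot: [0.051, 0.999, -0.001, -0.004]
ft_force: [0.3, 0.1, -0.6]
grip_width: 92.1
```

Run:
```python
from h import *
grab('wrist','w1.png')
```

```text
(no output)
```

View pics/w1.png

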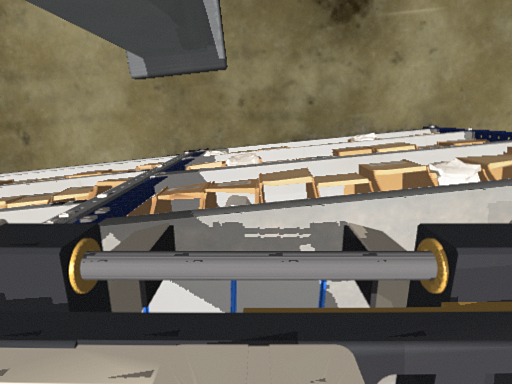

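carry_out(
  rows=[
    {"tx": 23,"ty": -42,"tz": 0,"turn": 0},
    {"tx": 23,"ty": -42,"tz": 0,"turn": 0},
    {"tx": 23,"ty": -42,"tz": 0,"turn": 0},
    {"tx": 23,"ty": -42,"tz": 0,"turn": 0},
    {"tx": 23,"ty": -42,"tz": 0,"turn": 0},
    {"tx": 23,"ty": -42,"tz": 0,"turn": 0},
    {"tx": 20,"ty": -40,"tz": 0,"turn": 0},
    {"tx": 0,"ty": 0,"tz": 0,"turn": 0},
  ],
)

```text
time: 1.8
tool_pos: [580.5, -33.0, 207.2]
tool_rot: [0.058, 0.998, -0.004, -0.002]
ft_force: [-1.0, -0.0, -0.4]
grip_width: 92.0
```

Run:
```python
from h import *
grab('wrist','w2.png')
o=ctrl.get_obs();print(o['tool_pos'],o['tool_rot'])
```

```text
[579.34650691 -29.17177645 207.04214677] [ 0.05643042  0.9983981  -0.00296945 -0.00283224]
```

View pics/w2.png

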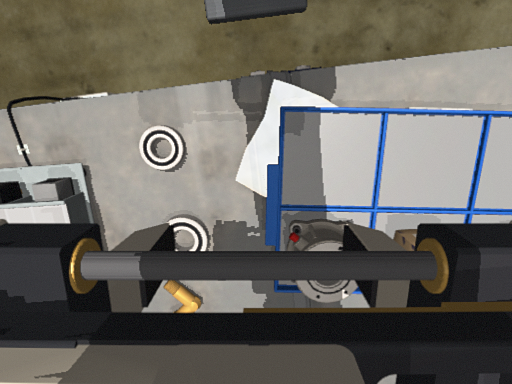

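```bash
cat > m2.py <<'E'
from h import *
np.set_printoptions(suppress=True,precision=1)
f='w2.png'; im=cv2.imread('pics/'+f)
hsv=cv2.cvtColor(im,cv2.COLOR_BGR2HSV)
print(onz(f,[(163,148)],15),onz(f,[(187,238)],16))
m=((hsv[...,0]>100)&(hsv[...,0]<125)&(hsv[...,1]>140)).astype(np.uint8)*255
cv2.imwrite('pics/w2b.png',m)
a=cv2.resize(im[100:270,120:290],None,fx=3.5,fy=3.5,interpolation=cv2.INTER_CUBIC);cv2.imwrite('pics/w2c.png',a)
a=cv2.resize(im[95:225,260:512],None,fx=3.1,fy=3.1,interpolation=cv2.INTER_CUBIC);cv2.imwrite('pics/w2d.png',a)
E
python3 m2.py
```

```text
[[ 540.1 -142.7   15. ]] [[ 654.5 -133.9   16. ]]
```

View pics/w2c.png

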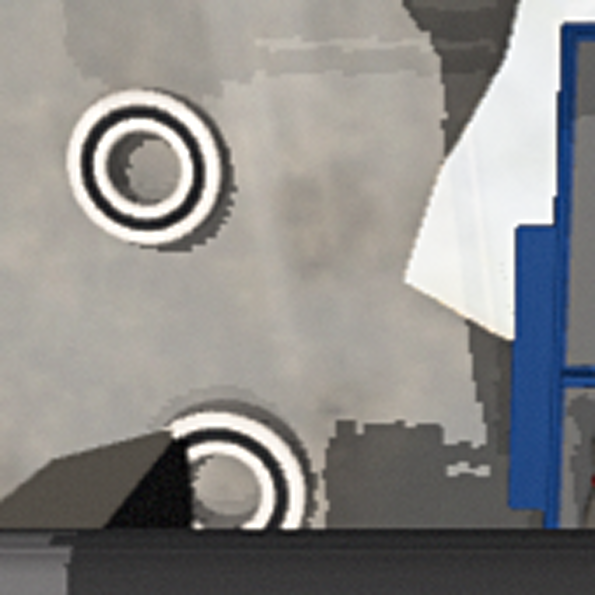

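View pics/w2d.png

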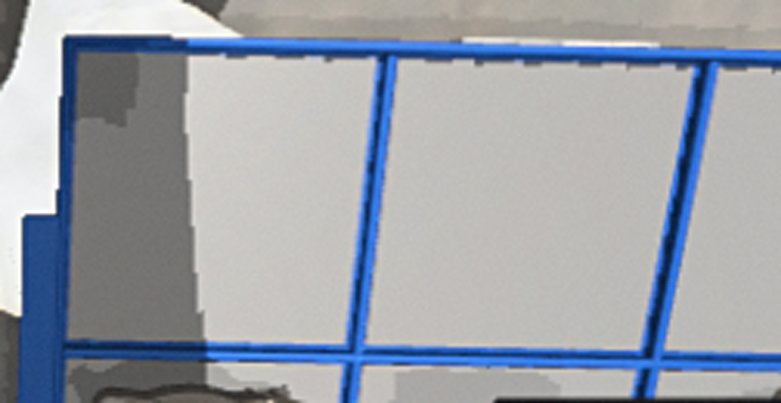

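```bash
cat > m3.py <<'E'
from h import *
np.set_printoptions(suppress=True,precision=1)
f='w2.png'
c=lambda p,o,s:(np.array(p,float)+.5)/s-.5+o
print('small',onz(f,c([(145,166),(68,166),(223,166)],(120,100),3.5),15))
print('large',onz(f,c([(214,504),(306,504),(214,412)],(120,100),3.5),16))
A=onz(f,c([(357,354),(652,358)],(260,95),3.1),26)
C=onz(f,c([(65,38)],(260,95),3.1),30)
src=np.array([[2,-58],[2,58],[-114,-176]],float);dst=np.r_[A,C][:,:2]
print(A,C)
s=src-src.mean(0);d=dst-dst.mean(0)
z=np.sum((d[:,0]+1j*d[:,1])*np.conj(s[:,0]+1j*s[:,1]))/np.sum(abs(s)**2)
print('scale',abs(z),'yaw',np.degrees(np.angle(z)))
u=z/abs(z)
t0=complex(*dst.mean(0))-u*complex(*src.mean(0)); print('origin',t0)
for y in(116,0,-116):print(y,t0+u*complex(-54,y))
E
python3 m3.py
```

```text
small [[ 538.7 -144.8   15. ]
 [ 535.7 -170.6   15. ]
 [ 541.8 -118.7   15. ]]
large [[ 661.2 -143.1   16. ]
 [ 664.9 -110.    16. ]
 [ 626.6 -136.8   16. ]]
[[639.3  97.9  26. ]
 [654.  211.1  26. ]] [[510.2  -2.2  30. ]]
scale 0.9852312777118418 yaw -7.609994842245939
origin (645.2797992198481+155.57460588839956j)
116 (607.1172053613344+277.7041126834003j)
0 (591.7554067048645+162.72578802158378j)
-116 (576.3936080483948+47.747463359767295j)
```

carry_out(
  rows=[
    {"tx": 30,"ty": -28,"tz": 0,"turn": 0},
    {"tx": 30,"ty": -28,"tz": 0,"turn": 0},
    {"tx": 30,"ty": -28,"tz": 0,"turn": 0},
    {"tx": 30,"ty": -28,"tz": 0,"turn": 0},
    {"tx": 0,"ty": 0,"tz": 0,"turn": 0},
    {"tx": 0,"ty": 0,"tz": 0,"turn": 0},
    {"tx": 0,"ty": 0,"tz": 0,"turn": 0},
    {"tx": 0,"ty": 0,"tz": 0,"turn": 0},
  ],
)

```text
time: 2.65
tool_pos: [698.5, -127.6, 203.0]
tool_rot: [0.049, 0.999, 0.002, -0.008]
ft_force: [0.4, 0.2, 0.3]
grip_width: 91.9
```

Run:
```python
from h import *
o=ctrl.get_obs();print(o['tool_pos'],o['tool_rot'])
grab('wrist','w3.png')
o=ctrl.get_obs();print(o['tool_pos'],o['tool_rot'])
```

```text
[ 698.53114294 -127.60317745  203.01497691] [ 0.04860116  0.99878693  0.00171375 -0.00772385]
[ 698.53583595 -127.39836263  203.12281465] [ 0.04844432  0.99879476  0.00174476 -0.00768956]
```

View pics/w3.png

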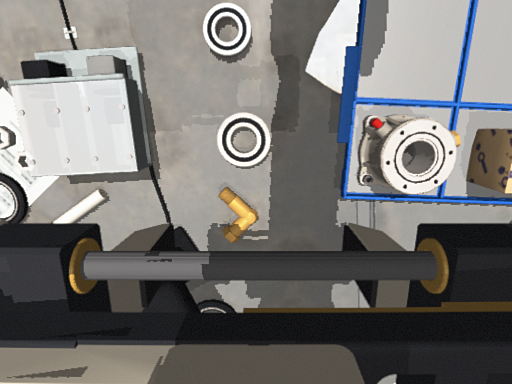

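```bash
cat > fit.py <<'E'
from h import *
import sys
np.set_printoptions(suppress=True,precision=1)
def bear(f,box,z,thr=185):
    u0,v0,u1,v1=box
    g=cv2.cvtColor(cv2.imread('pics/'+f),cv2.COLOR_BGR2GRAY)[v0:v1,u0:u1]
    m=(g>thr).astype(np.uint8)
    cs,_=cv2.findContours(m,cv2.RETR_EXTERNAL,cv2.CHAIN_APPROX_NONE)
    c=max(cs,key=cv2.contourArea); e=cv2.fitEllipse(c)
    ct=np.array(e[0])+[u0,v0]
    P=onz(f,c.reshape(-1,2)+[u0,v0],z)
    # circle fit in plane
    A=np.c_[2*P[:,:2],np.ones(len(P))];s=np.linalg.lstsq(A,(P[:,:2]**2).sum(1),rcond=None)[0]
    r=np.sqrt(s[2]+s[0]**2+s[1]**2)
    print(f,'px',ct,'axes',e[1],'circle',s[:2],'dia',2*r)
    return s[:2]
E
python3 - <<'E'
from fit import *
bear('w3.png',(190,0,262,70),15); bear('w3.png',(205,100,285,178),16); bear('w2.png',(130,118,200,175),15)
im=cv2.imread('pics/w3.png')
cv2.imwrite('pics/w3c.png',cv2.resize(im[30:190,0:160],None,fx=3.7,fy=3.7,interpolation=cv2.INTER_CUBIC))
E
```

```text
w3.png px [226.5  28.1] axes (47.38888168334961, 51.77388000488281) circle [ 539.6 -145.7] dia 50.44795576663459
w3.png px [243.2 138.9] axes (52.746578216552734, 53.366973876953125) circle [ 657.1 -140.7] dia 60.364474146859706
w2.png px [160.4 147.3] axes (41.25255584716797, 44.38652801513672) circle [ 539.3 -145.7] dia 50.17659514827975
```

View pics/w3c.png

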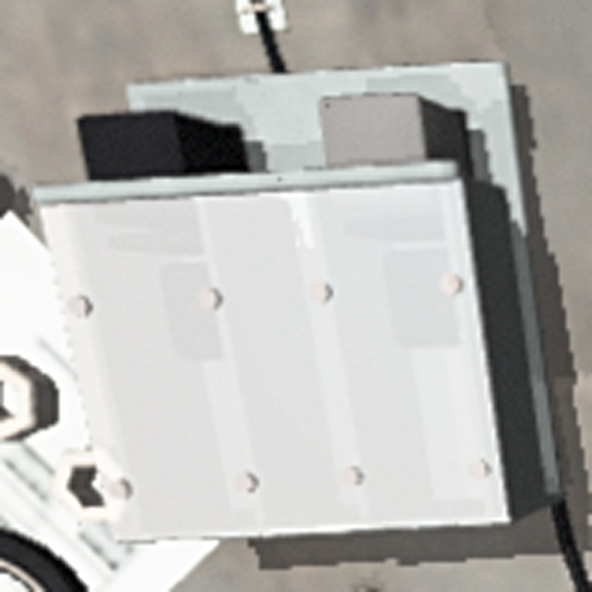

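carry_out(
  rows=[
    {"tx": -20,"ty": -7,"tz": -25,"turn": 0},
    {"tx": -21,"ty": -6,"tz": -25,"turn": 0},
    {"tx": 0,"ty": 0,"tz": -40,"turn": 0},
    {"tx": 0,"ty": 0,"tz": -35,"turn": 0},
    {"tx": 0,"ty": 0,"tz": -20,"turn": 0},
    {"tx": 0,"ty": 0,"tz": 0,"turn": 0},
    {"tx": 0,"ty": 0,"tz": 0,"turn": 0},
    {"tx": 0,"ty": 0,"tz": 0,"turn": 0},
  ],
)

```text
time: 3.5
tool_pos: [656.4, -132.4, 62.3]
tool_rot: [0.044, 0.999, 0.002, -0.002]
ft_force: [0.8, -0.1, 1.0]
grip_width: 91.9
```

carry_out(
  rows=[
    {"tx": 0,"ty": -8,"tz": 0,"turn": 0},
    {"tx": 0,"ty": 0,"tz": -12,"turn": 0},
    {"tx": 0,"ty": 0,"tz": -12,"turn": 0},
    {"tx": 0,"ty": 0,"tz": -10,"turn": 0},
    {"tx": 0,"ty": 0,"tz": 0,"turn": 0},
    {"tx": 0,"ty": 0,"tz": 0,"turn": 0},
    {"tx": 0,"ty": 0,"tz": 0,"turn": 0},
    {"tx": 0,"ty": 0,"tz": 0,"turn": 0},
  ],
)

```text
time: 4.3
tool_pos: [659.2, -141.7, 29.3]
tool_rot: [0.044, 0.999, 0.002, 0.001]
ft_force: [0.4, -0.5, 0.6]
grip_width: 91.8
```

Good; close (x −2 and z −2), then wait.

carry_out(
  rows=[
    {"tx": -2,"ty": 1,"tz": -3,"turn": 0},
    {"tx": 0,"ty": 0,"tz": 0,"turn": 0},
    {"tx": 0,"ty": 0,"tz": 0,"turn": 0},
    {"tx": 0,"ty": 0,"tz": 0,"turn": 0},
    {"tx": 0,"ty": 0,"tz": 0,"turn": 0},
    {"tx": 0,"ty": 0,"tz": 0,"turn": 0},
    {"tx": 0,"ty": 0,"tz": 0,"turn": 0},
    {"tx": 0,"ty": 0,"tz": 0,"turn": 0},
  ],
)

```text
time: 5.1
tool_pos: [658.0, -140.5, 27.3]
tool_rot: [0.044, 0.999, 0.002, 0.002]
ft_force: [-0.4, 0.3, -0.0]
grip_width: 91.7
```

carry_out(
  gripper=1,
  rows=[
    {"tx": 0,"ty": 0,"tz": 0,"turn": 0},
    {"tx": 0,"ty": 0,"tz": 0,"turn": 0},
    {"tx": 0,"ty": 0,"tz": 0,"turn": 0},
    {"tx": 0,"ty": 0,"tz": 0,"turn": 0},
    {"tx": 0,"ty": 0,"tz": 0,"turn": 0},
    {"tx": 0,"ty": 0,"tz": 0,"turn": 0},
    {"tx": 0,"ty": 0,"tz": 0,"turn": 0},
    {"tx": 0,"ty": 0,"tz": 0,"turn": 0},
  ],
)

```text
time: 5.9
tool_pos: [658.0, -140.5, 27.3]
tool_rot: [0.044, 0.999, 0.002, 0.002]
ft_force: [0.5, -1.2, -0.0]
grip_width: 32.2
```

Run:
```python
from h import *
grab('wrist','w4.png');im=grab('side','s4.png');
cv2.imwrite('pics/s4c.png',cv2.resize(cv2.cvtColor(im,cv2.COLOR_RGB2BGR)[150:310,180:360],None,fx=3.6,fy=3.6,interpolation=cv2.INTER_CUBIC))
print(ctrl.get_obs()['grip_width'])
```

```text
24.41270274990684
```

View pics/w4.png

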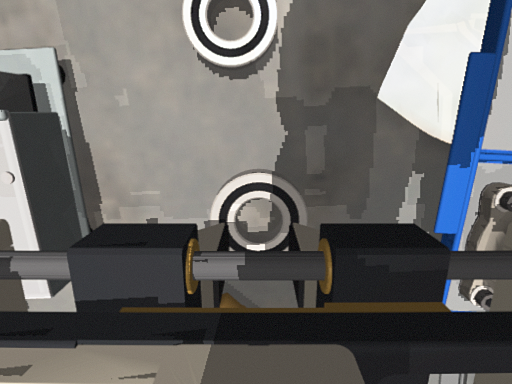

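View pics/s4c.png

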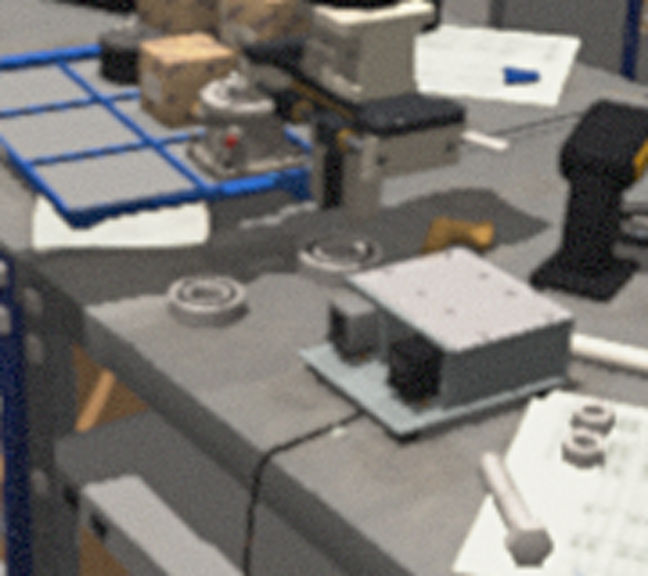

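Run:
```python
from fit import *
o=ctrl.get_obs();print(o['tool_pos'],o['tool_rot'],o['q'],o['ft_force'])
for f in['w4.png','s4.png','top0.png']:
  print(f,proj(f,[[658,-140.5,5],[658,-140.5,27],[658,-140.5,16],[698,-140,60]]))
print(onz('w4.png',[(258,217)],16))
K,d,T=cam('w4.png');print(-T[:3,:3].T@T[:3,3])
bear('w4.png',(170,0,290,72),15)
grab('top','t4.png')
a=cv2.imread('pics/t4.png')[130:250,220:360];cv2.imwrite('pics/t4c.png',cv2.resize(a,None,fx=5,fy=5,interpolation=cv2.INTER_CUBIC))
```

```text
[ 657.9 -140.6   27.2] [0. 1. 0. 0.] [ 0.3  0.7 -0.1  1.6  0.1  0.8  1.6] [ 0.1  0.3 -0.1]
w4.png [[258.8 216.6]
 [259.  228.7]
 [258.9 222.3]
 [266.9 322.7]]
s4.png [[274.1 223.1]
 [274.4 215.5]
 [274.3 219.3]
 [286.9 200.7]]
top0.png [[278.1 177.8]
 [278.5 176.5]
 [278.3 177.1]
 [278.8 162.3]]
[[ 654.4 -140.7   16. ]]
[ 591.3 -135.7  199.8]
w4.png px [229.6  15.4] axes (88.3810806274414, 92.54924774169922) circle [ 540.  -145.9] dia 46.52237787901226
```

View pics/t4c.png

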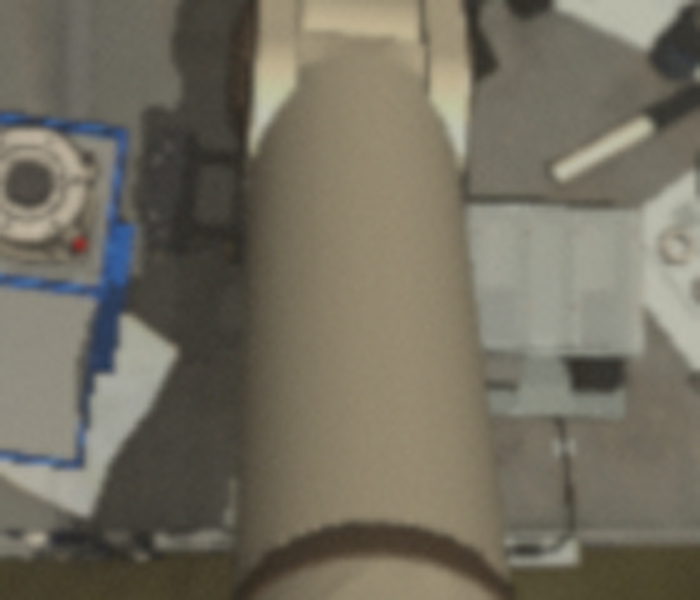

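Run:
```python
from fit import *
im=cv2.imread('pics/w4.png')
cv2.imwrite('pics/w4c.png',cv2.resize(im[160:320,180:340],None,fx=4,fy=4,interpolation=cv2.INTER_CUBIC))
P=onz('w4.png',[(211,217),(306,217)],16);print(P,np.linalg.norm(P[0]-P[1]))
P=onz('w4.png',[(184,15),(276,15)],15);print(P,np.linalg.norm(P[0]-P[1]))
im=cv2.imread('pics/s4.png')
cv2.imwrite('pics/s4d.png',cv2.resize(im[160:250,230:330],None,fx=6,fy=6,interpolation=cv2.INTER_CUBIC))
```

```text
[[ 651.8 -169.9   16. ]
 [ 657.1 -110.9   16. ]] 59.26948507841163
[[ 537.6 -170.2   15. ]
 [ 542.  -121.1   15. ]] 49.27354778499062
```

View pics/w4c.png

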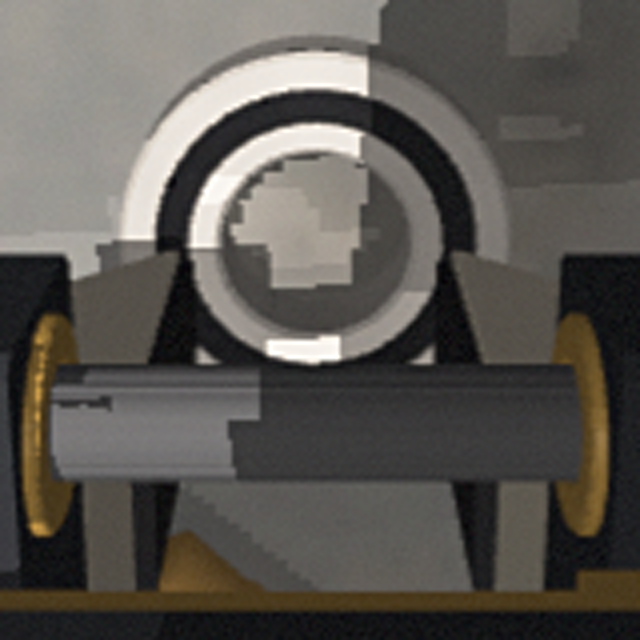

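View pics/s4d.png

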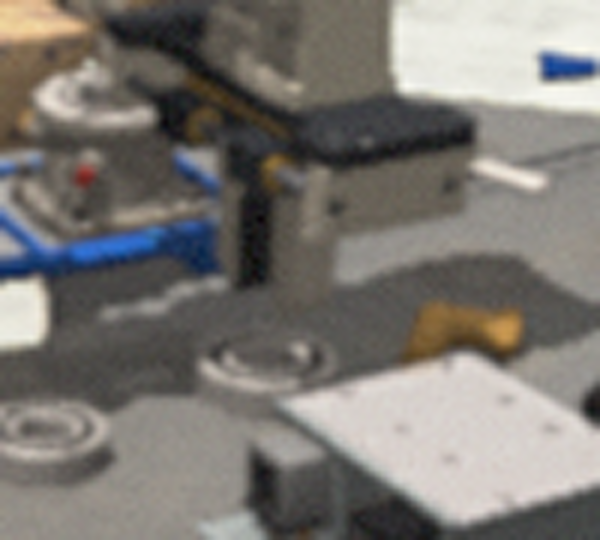

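Run:
```python
from fit import *
for z in (0,5,10,20,30,40): print(z,(proj('s4.png',[[658-9,-172,z],[658+9,-172,z],[649,-110,z],[658,-140,z]])-[230,160])*6)
o=ctrl.get_obs()
print(o['grip_width'],o['q'].tolist(),o['tool_rot'].tolist())
```

```text
0 [[291.1 420.9]
 [324.4 411.1]
 [207.7 368.6]
 [263.8 388.7]]
5 [[291.5 410.4]
 [324.9 400.7]
 [208.  358.4]
 [264.2 378.4]]
10 [[291.9 399.9]
 [325.4 390.2]
 [208.3 348.2]
 [264.5 368.1]]
20 [[292.8 378.7]
 [326.3 369.2]
 [208.8 327.7]
 [265.3 347.3]]
30 [[293.6 357.5]
 [327.2 348.1]
 [209.4 307.1]
 [266.  326.5]]
40 [[294.5 336.1]
 [328.2 326.8]
 [210.  286.4]
 [266.8 305.5]]
20.737329034402556 [0.2641337117673782, 0.7139413177902018, -0.1307573271422691, 1.6157615975681978, 0.11220727787160059, 0.8163239458554997, 1.5718471028473269] [0.04360627557215083, 0.9990458974400946, 0.0017100292929235397, 0.0016921402598294422]
```

Run:
```python
from fit import *
for z in (5,30,45,50,55,60): 
  P=onz('w4.png',[(225.2,222.3),(291.8,222.3)],z);print(z,P.tolist(),np.linalg.norm(P[0]-P[1]))
im=cv2.imread('pics/s4.png')
```

```text
5 [[659.9888083360784, -163.0383259326857, 5.0], [663.9266597213001, -118.97830814709047, 5.0]] 44.23563993884411
30 [[651.1698729291068, -159.53107440808077, 30.0], [654.602376737848, -121.12531348225419, 30.0]] 38.5588453495274
45 [[645.8785116849239, -157.42672349331778, 45.0], [649.0078069477767, -122.41351668335241, 45.0]] 35.15276859593734
50 [[644.1147246035295, -156.72527318839678, 50.0], [647.1429503510863, -122.84291775038515, 50.0]] 34.017409678073996
55 [[642.3509375221352, -156.02382288347582, 55.0], [645.2780937543959, -123.2723188174179, 55.0]] 32.88205076021067
60 [[640.5871504407409, -155.32237257855482, 60.0], [643.4132371577055, -123.70171988445063, 60.0]] 31.74669184234733
```

carry_out(
  gripper=0,
  rows=[
    {"tx": 0,"ty": 0,"tz": 0,"turn": 0},
    {"tx": 0,"ty": 0,"tz": 0,"turn": 0},
    {"tx": 0,"ty": 0,"tz": 0,"turn": 0},
    {"tx": 0,"ty": 0,"tz": 0,"turn": 0},
    {"tx": 0,"ty": 0,"tz": 0,"turn": 0},
    {"tx": 0,"ty": 0,"tz": 0,"turn": 0},
    {"tx": 0,"ty": 0,"tz": 0,"turn": 0},
    {"tx": 0,"ty": 0,"tz": 0,"turn": 0},
  ],
)

```text
time: 6.85
tool_pos: [658.0, -140.5, 27.3]
tool_rot: [0.044, 0.999, 0.002, 0.002]
ft_force: [-0.6, -1.2, -0.1]
grip_width: 79.8
```

carry_out(
  rows=[
    {"tx": 0,"ty": 0,"tz": -4,"turn": 0},
    {"tx": 0,"ty": 0,"tz": -4,"turn": 0},
    {"tx": 0,"ty": 0,"tz": -4,"turn": 0},
    {"tx": 0,"ty": 0,"tz": -4,"turn": 0},
    {"tx": 0,"ty": 0,"tz": -4,"turn": 0},
    {"tx": 0,"ty": 0,"tz": 0,"turn": 0},
    {"tx": 0,"ty": 0,"tz": 0,"turn": 0},
    {"tx": 0,"ty": 0,"tz": 0,"turn": 0},
  ],
)

```text
time: 7.65
tool_pos: [657.3, -140.4, 4.6]
tool_rot: [0.044, 0.999, 0.002, 0.001]
ft_force: [-0.0, -0.6, -0.2]
grip_width: 91.7
```

Run:
```python
from h import *
im=grab('side','s5.png');
cv2.imwrite('pics/s5d.png',cv2.resize(cv2.cvtColor(im,cv2.COLOR_RGB2BGR)[160:250,230:330],None,fx=6,fy=6,interpolation=cv2.INTER_CUBIC))
```

View pics/s5d.png

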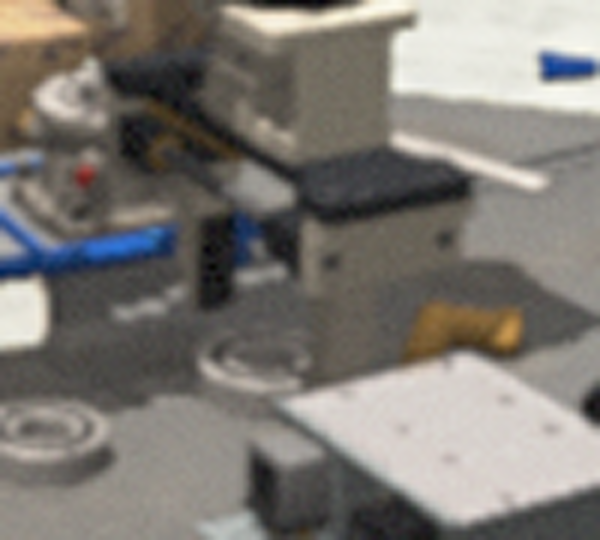

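carry_out(
  rows=[
    {"tx": 0,"ty": 0,"tz": -3,"turn": 0},
    {"tx": 0,"ty": 0,"tz": -3,"turn": 0},
    {"tx": 0,"ty": 0,"tz": -3,"turn": 0},
    {"tx": 0,"ty": 0,"tz": 0,"turn": 0},
    {"tx": 0,"ty": 0,"tz": 0,"turn": 0},
    {"tx": 0,"ty": 0,"tz": 0,"turn": 0},
    {"tx": 0,"ty": 0,"tz": 0,"turn": 0},
    {"tx": 0,"ty": 0,"tz": 0,"turn": 0},
  ],
)

```text
time: 8.5
tool_pos: [657.8, -140.5, -4.6]
tool_rot: [0.044, 0.999, 0.002, 0.002]
ft_force: [-0.3, 0.2, -0.8]
grip_width: 91.9
```

Run:
```python
from h import *
im=grab('side','s6.png');grab('wrist','w6.png')
cv2.imwrite('pics/s6d.png',cv2.resize(cv2.cvtColor(im,cv2.COLOR_RGB2BGR)[160:250,230:330],None,fx=6,fy=6,interpolation=cv2.INTER_CUBIC))
for z in (0,10,20,30): print(z,(proj('s6.png',[[647,-95,z],[667,-95,z],[647,-75,z]])-[230,160])*6)
```

```text
0 [[184.83192868 357.54590489]
 [220.99649991 347.68925793]
 [159.74684074 341.77939647]]
10 [[185.33048338 337.30815198]
 [221.59320479 327.5886661 ]
 [160.16913244 321.74041314]]
20 [[185.83220911 316.95585479]
 [222.19383302 307.3750454 ]
 [160.59397657 301.58909975]]
30 [[186.33714542 296.48765774]
 [222.79843395 287.04706698]
 [161.02140409 281.32413982]]
```

View pics/s6d.png

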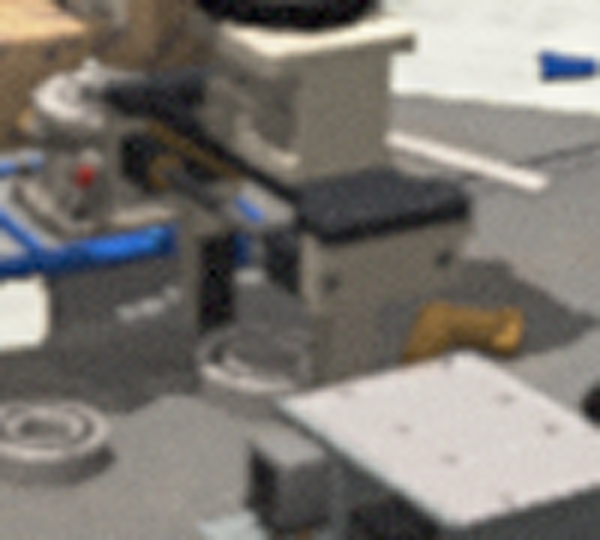

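View pics/w6.png

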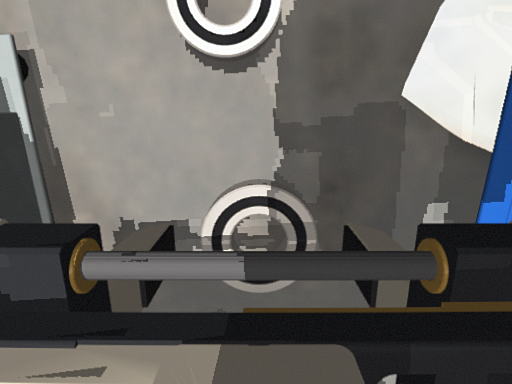

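carry_out(
  rows=[
    {"tx": 0,"ty": 0,"tz": -2,"turn": 0},
    {"tx": 0,"ty": 0,"tz": -2,"turn": 0},
    {"tx": 0,"ty": 0,"tz": -2,"turn": 0},
    {"tx": 0,"ty": 0,"tz": 0,"turn": 0},
    {"tx": 0,"ty": 0,"tz": 0,"turn": 0},
    {"tx": 0,"ty": 0,"tz": 0,"turn": 0},
    {"tx": 0,"ty": 0,"tz": 0,"turn": 0},
    {"tx": 0,"ty": 0,"tz": 0,"turn": 0},
  ],
)

```text
time: 9.4
tool_pos: [657.8, -140.5, -11.2]
tool_rot: [0.044, 0.999, 0.002, 0.001]
ft_force: [-0.1, -0.3, 0.4]
grip_width: 92.2
```

carry_out(
  gripper=1,
  rows=[
    {"tx": 0,"ty": 0,"tz": 0,"turn": 0},
    {"tx": 0,"ty": 0,"tz": 0,"turn": 0},
    {"tx": 0,"ty": 0,"tz": 0,"turn": 0},
    {"tx": 0,"ty": 0,"tz": 0,"turn": 0},
    {"tx": 0,"ty": 0,"tz": 0,"turn": 0},
    {"tx": 0,"ty": 0,"tz": 0,"turn": 0},
    {"tx": 0,"ty": 0,"tz": 0,"turn": 0},
    {"tx": 0,"ty": 0,"tz": 0,"turn": 0},
  ],
)

```text
time: 10.2
tool_pos: [658.0, -140.5, -11.0]
tool_rot: [0.044, 0.999, 0.002, 0.002]
ft_force: [-0.5, 0.5, 0.1]
grip_width: 59.8
```

carry_out(
  rows=[
    {"tx": 0,"ty": 0,"tz": 10,"turn": 0},
    {"tx": 0,"ty": 0,"tz": 20,"turn": 0},
    {"tx": 0,"ty": 0,"tz": 30,"turn": 0},
    {"tx": 0,"ty": 0,"tz": 30,"turn": 0},
    {"tx": 0,"ty": 0,"tz": 20,"turn": 0},
    {"tx": 0,"ty": 0,"tz": 10,"turn": 0},
    {"tx": 0,"ty": 0,"tz": 0,"turn": 0},
    {"tx": 0,"ty": 0,"tz": 0,"turn": 0},
  ],
)

```text
time: 11.0
tool_pos: [652.4, -139.7, 111.6]
tool_rot: [0.044, 0.999, 0.002, -0.003]
ft_force: [0.3, -0.2, -2.8]
grip_width: 59.3
```

Run:
```python
from h import *
im=grab('side','s7.png');grab('wrist','w7.png')
cv2.imwrite('pics/s7d.png',cv2.resize(cv2.cvtColor(im,cv2.COLOR_RGB2BGR)[110:240,210:340],None,fx=4.5,fy=4.5,interpolation=cv2.INTER_CUBIC))
```

```text
(no output)
```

View pics/s7d.png

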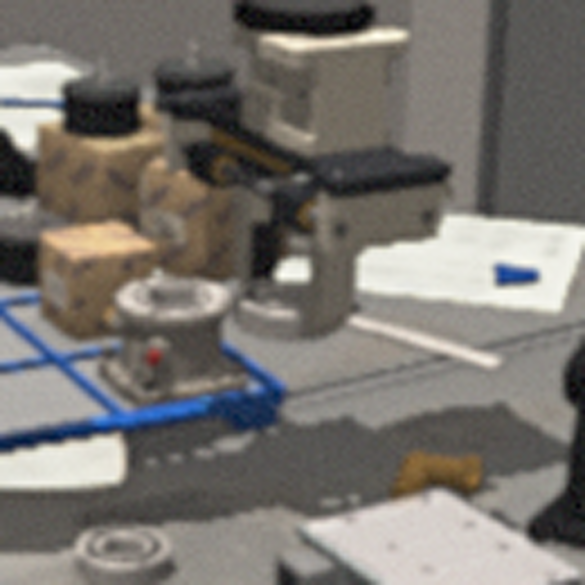

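View pics/w7.png

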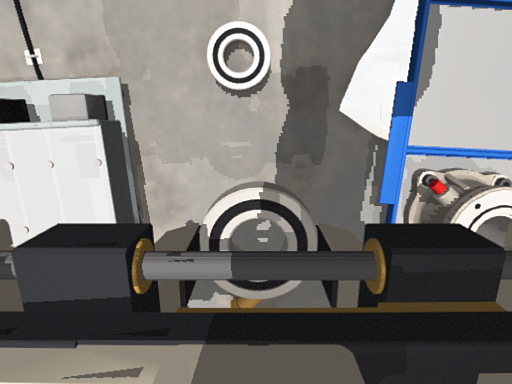

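Run:
```python
from h import *
for z in (50,77,100): print(z,(proj('s6.png',[[621,-235,z],[695,-235,z],[621,-205,z],[695,-205,z]])-[230,160])*6)
im=cv2.imread('pics/s6.png');
cv2.imwrite('pics/s6e.png',cv2.resize(im[140:240,240:340],None,fx=7,fy=6,interpolation=cv2.INTER_CUBIC))
```

```text
50 [[333.99994111 384.21886606]
 [475.78133511 343.46971711]
 [289.08977588 357.32427599]
 [429.52291547 318.21178003]]
77 [[336.8130401  322.72444201]
 [479.70570526 283.64881874]
 [291.4682095  296.84774674]
 [432.99384359 259.35947553]]
100 [[339.25756079 269.49709287]
 [483.11637111 231.89128343]
 [293.53356382 244.51510607]
 [436.00890211 208.45274468]]
```

View pics/s6e.png

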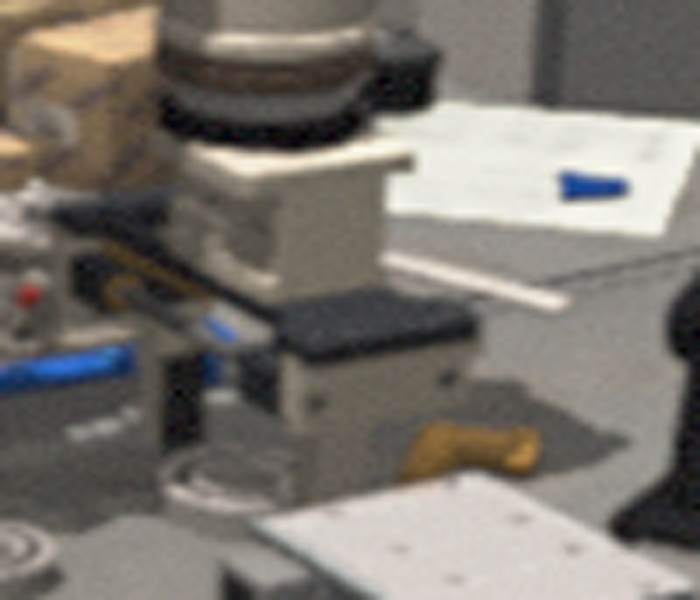

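carry_out(
  rows=[
    {"tx": -15,"ty": 38,"tz": 0,"turn": 0},
    {"tx": -15,"ty": 38,"tz": 0,"turn": 0},
    {"tx": -15,"ty": 38,"tz": 0,"turn": 0},
    {"tx": -15,"ty": 38,"tz": 0,"turn": 0},
    {"tx": -15,"ty": 30,"tz": 0,"turn": 0},
    {"tx": 0,"ty": 0,"tz": 0,"turn": -2},
    {"tx": 0,"ty": 0,"tz": 0,"turn": 0},
    {"tx": 0,"ty": 0,"tz": 0,"turn": 0},
  ],
)

```text
time: 11.9
tool_pos: [565.9, 46.5, 100.4]
tool_rot: [0.062, 0.998, 0.001, -0.012]
ft_force: [0.4, 0.1, -2.7]
grip_width: 59.4
```

carry_out(
  rows=[
    {"tx": 5,"ty": 1,"tz": -15,"turn": 0},
    {"tx": 5,"ty": 1,"tz": -15,"turn": 0},
    {"tx": 0,"ty": 0,"tz": -12,"turn": 0},
    {"tx": 0,"ty": 0,"tz": 0,"turn": 0},
    {"tx": 0,"ty": 0,"tz": 0,"turn": 0},
    {"tx": 0,"ty": 0,"tz": 0,"turn": 0},
    {"tx": 0,"ty": 0,"tz": 0,"turn": 0},
    {"tx": 0,"ty": 0,"tz": 0,"turn": 0},
  ],
)

```text
time: 12.7
tool_pos: [576.9, 43.7, 52.1]
tool_rot: [0.065, 0.998, 0.0, -0.013]
ft_force: [-0.2, 0.4, -3.3]
grip_width: 59.6
```

Run:
```python
from h import *
im=grab('side','s8.png');grab('wrist','w8.png');im2=grab('top','t8.png')
cv2.imwrite('pics/s8d.png',cv2.resize(cv2.cvtColor(im,cv2.COLOR_RGB2BGR)[120:230,150:290],None,fx=5,fy=5,interpolation=cv2.INTER_CUBIC))
```

```text
(no output)
```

View pics/s8d.png

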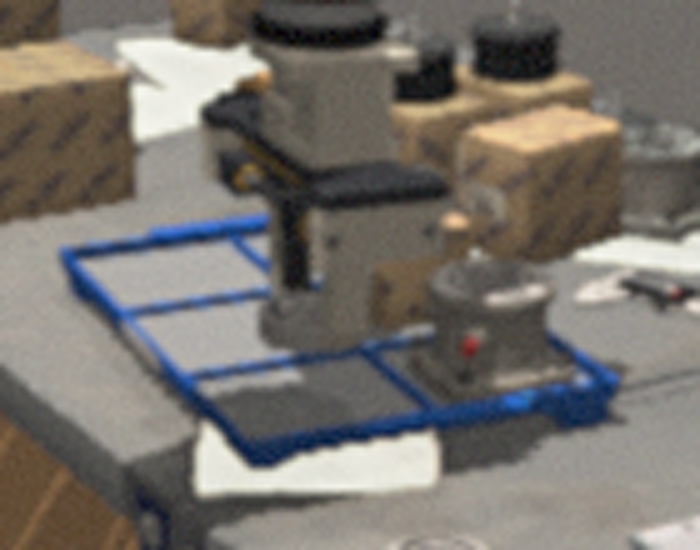

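View pics/w8.png

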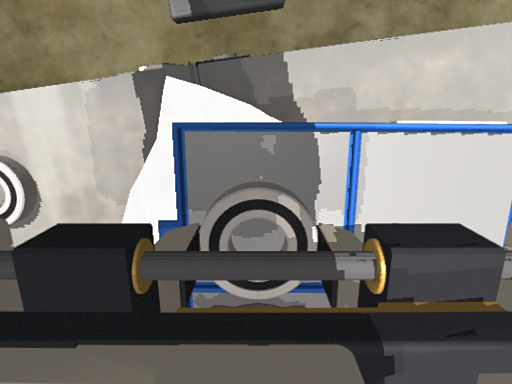

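```bash
cat > m8.py <<'E'
from h import *
np.set_printoptions(suppress=True,precision=1)
im=cv2.imread('pics/w8.png')
cv2.imwrite('pics/w8c.png',cv2.resize(im[110:310,150:380],None,fx=3.4,fy=3.4,interpolation=cv2.INTER_CUBIC))
K,d,T=cam('w8.png');print(-T[:3,:3].T@T[:3,3])
P=onz('w8.png',[(174,124),(512,123)],30);print(P)
for dz in(0,10):
  P=onz('w8.png',[(174,124),(358,123.5)],30-dz);print(P,np.linalg.norm(P[0]-P[1]))
E
python3 m8.py
```

```text
[515.7  51.5 226.6]
[[510.4  -0.4  30. ]
 [536.6 208.   30. ]]
[[510.4  -0.4  30. ]
 [524.8 112.3  30. ]] 113.67923333487605
[[510.1  -3.1  20. ]
 [525.3 115.4  20. ]] 119.46078258814667
```

View pics/w8c.png

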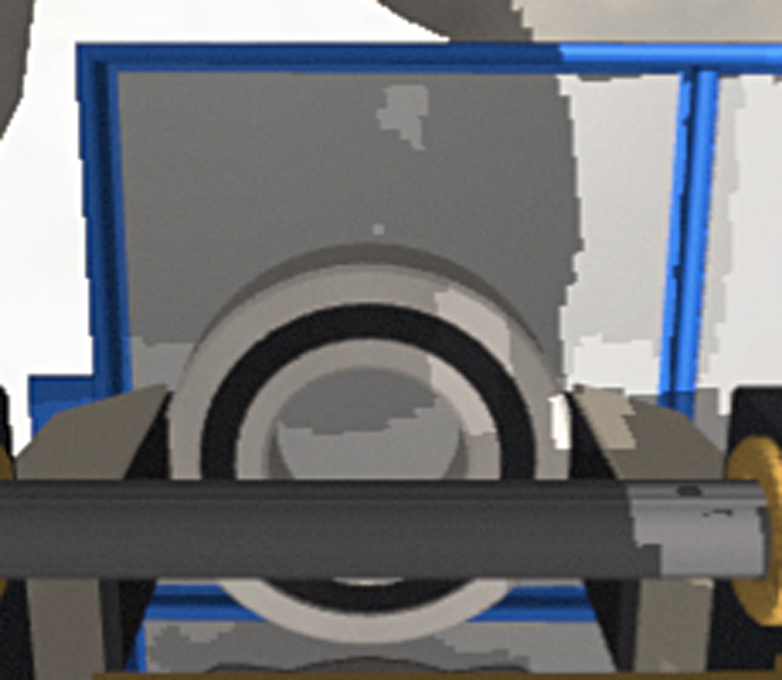

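```bash
cat > m9.py <<'E'
from h import *
np.set_printoptions(suppress=True,precision=1)
c=lambda p:(np.array(p,float)+.5)/3.4-.5+np.array([150,110])
f='w8.png';dz=8
C,J=onz(f,c([(78,44),(702,43)]),30-dz)[:,:2]
B=onz(f,c([(180,602),(570,604)]),26-dz)[:,:2]
R=onz(f,c([(100,390)]),30-dz)[:,:2]; L=onz(f,c([(678,395)]),26-dz)[:,:2]
e=(J-C)/np.linalg.norm(J-C);n=np.array([e[1],-e[0]])
print('J-C',np.linalg.norm(J-C),'yaw',np.degrees(np.arctan2(n[1],n[0])))
print('front->back rib (116):',(B-C)@n, 'lat: R',(R-C)@e,'L',(L-C)@e)
print('bay mid', C+n*60+e*60, C+n*((B-C)@n).mean()*60/116+e*60)
# held bearing: centre
o=(-np.load('pics/w8.png.npz')['T'][:3,:3].T@np.load('pics/w8.png.npz')['T'][:3,3])
p=c([(170,450),(568,450),(369,262),(369,642)])
for zt in (70,74,78,82): 
  P=onz(f,p,zt);print(zt,P[:,:2].tolist(),np.linalg.norm(P[0]-P[1]),np.linalg.norm(P[2]-P[3]),(P[2]+P[3])[:2]/2,(P[0]+P[1])[:2]/2)
E
python3 m9.py; python3 -c "
from cell import ctrl
print(ctrl.get_obs()['tool_pos'],ctrl.get_obs()['tool_rot'])"
```

```text
J-C 117.89339643868229 yaw -7.349802016496919
front->back rib (116): [118.7 119.3] lat: R [0.1] L [119.1]
bay mid [576.4  48.6] [577.9  48.4]
70 [[574.098208980858, 12.02281390792897], [582.2389850236592, 74.37427891319903], [548.0957737591224, 47.13430854158842], [611.7595993899604, 38.80759101817228]] 62.880660165765306 64.2060504833346 [579.9  43. ] [578.2  43.2]
74 [[572.6064898822195, 13.030495593667709], [580.5393599306417, 73.78957637601454], [547.268126749266, 47.24528330804037], [609.3060519863135, 39.13122050912679]] 61.27476091116881 62.566302294623476 [578.3  43.2] [576.6  43.4]
78 [[571.114770783581, 14.038177279406455], [578.8397348376242, 73.20487383883003], [546.4404797394095, 47.35625807449233], [606.8525045826666, 39.45485000008131]] 59.668861656572304 60.926554105912466 [576.6  43.4] [575.   43.6]
82 [[569.6230516849424, 15.0458589651452], [577.1401097446067, 72.62017130164553], [545.6128327295531, 47.46723284094429], [604.3989571790197, 39.77847949103582]] 58.06296240197581 59.28680591720134 [575.   43.6] [573.4  43.8]
[576.94281506  43.76307398  52.11142757] [ 6.46484552e-02  9.97824602e-01  4.78931580e-04 -1.29000670e-02]
```

carry_out(
  rows=[
    {"tx": -1,"ty": 5,"tz": 0,"turn": 0},
    {"tx": 0,"ty": 0,"tz": -10,"turn": 0},
    {"tx": 0,"ty": 0,"tz": -10,"turn": 0},
    {"tx": 0,"ty": 0,"tz": -8,"turn": 0},
    {"tx": 0,"ty": 0,"tz": 0,"turn": 0},
    {"tx": 0,"ty": 0,"tz": 0,"turn": 0},
    {"tx": 0,"ty": 0,"tz": 0,"turn": 0},
    {"tx": 0,"ty": 0,"tz": 0,"turn": 0},
  ],
)

```text
time: 13.65
tool_pos: [575.3, 49.5, 21.1]
tool_rot: [0.064, 0.998, 0.0, -0.013]
ft_force: [-0.7, -0.3, -2.9]
grip_width: 59.4
```

carry_out(
  rows=[
    {"tx": 0.5,"ty": -0.5,"tz": -5,"turn": 0},
    {"tx": 0,"ty": 0,"tz": -2,"turn": 0},
    {"tx": 0,"ty": 0,"tz": -1,"turn": 0},
    {"tx": 0,"ty": 0,"tz": -1,"turn": 0},
    {"tx": 0,"ty": 0,"tz": 0,"turn": 0},
    {"tx": 0,"ty": 0,"tz": 0,"turn": 0},
    {"tx": 0,"ty": 0,"tz": 0,"turn": 0},
    {"tx": 0,"ty": 0,"tz": 0,"turn": 0},
  ],
)

```text
time: 14.45
tool_pos: [576.7, 48.9, 12.3]
tool_rot: [0.065, 0.998, 0.001, -0.012]
ft_force: [0.7, -0.1, -2.7]
grip_width: 60.0
```

carry_out(
  rows=[
    {"tx": 0,"ty": 0,"tz": -1,"turn": 0},
    {"tx": 0,"ty": 0,"tz": -1,"turn": 0},
    {"tx": 0,"ty": 0,"tz": -0.5,"turn": 0},
    {"tx": 0,"ty": 0,"tz": 0,"turn": 0},
    {"tx": 0,"ty": 0,"tz": 0,"turn": 0},
    {"tx": 0,"ty": 0,"tz": 0,"turn": 0},
    {"tx": 0,"ty": 0,"tz": 0,"turn": 0},
    {"tx": 0,"ty": 0,"tz": 0,"turn": 0},
  ],
)

```text
time: 15.25
tool_pos: [577.0, 48.9, 9.8]
tool_rot: [0.064, 0.998, 0.001, -0.012]
ft_force: [-0.4, 0.0, -3.7]
grip_width: 59.6
```

carry_out(
  rows=[
    {"tx": 0,"ty": 0,"tz": -1,"turn": 0},
    {"tx": 0,"ty": 0,"tz": -1,"turn": 0},
    {"tx": 0,"ty": 0,"tz": 0,"turn": 0},
    {"tx": 0,"ty": 0,"tz": 0,"turn": 0},
    {"tx": 0,"ty": 0,"tz": 0,"turn": 0},
    {"tx": 0,"ty": 0,"tz": 0,"turn": 0},
    {"tx": 0,"ty": 0,"tz": 0,"turn": 0},
    {"tx": 0,"ty": 0,"tz": 0,"turn": 0},
  ],
)

```text
time: 16.05
tool_pos: [576.9, 48.9, 9.3]
tool_rot: [0.065, 0.998, 0.0, -0.012]
ft_force: [-0.6, 0.6, 0.2]
grip_width: 59.6
```

carry_out(
  gripper=0.2,
  rows=[
    {"tx": 0,"ty": 0,"tz": -0.5,"turn": 0},
    {"tx": 0,"ty": 0,"tz": 0,"turn": 0},
    {"tx": 0,"ty": 0,"tz": 0,"turn": 0},
    {"tx": 0,"ty": 0,"tz": 0,"turn": 0},
    {"tx": 0,"ty": 0,"tz": 0,"turn": 0},
    {"tx": 0,"ty": 0,"tz": 0,"turn": 0},
    {"tx": 0,"ty": 0,"tz": 0,"turn": 0},
    {"tx": 0,"ty": 0,"tz": 0,"turn": 0},
  ],
)

```text
time: 16.85
tool_pos: [578.7, 49.2, 9.5]
tool_rot: [0.065, 0.998, 0.001, -0.011]
ft_force: [0.2, -0.4, 0.3]
grip_width: 73.4
```

carry_out(
  rows=[
    {"tx": 0,"ty": 0,"tz": 15,"turn": 0},
    {"tx": 0,"ty": 0,"tz": 40,"turn": 0},
    {"tx": 0,"ty": 0,"tz": 45,"turn": 0},
    {"tx": 15,"ty": -20,"tz": 40,"turn": 0},
    {"tx": 25,"ty": -20,"tz": 10,"turn": 0},
    {"tx": 0,"ty": 0,"tz": 0,"turn": 0},
    {"tx": 0,"ty": 0,"tz": 0,"turn": 0},
    {"tx": 0,"ty": 0,"tz": 0,"turn": 0},
  ],
)

```text
time: 17.65
tool_pos: [617.2, 9.3, 172.2]
tool_rot: [0.063, 0.998, 0.001, -0.01]
ft_force: [-0.3, -0.3, -1.1]
grip_width: 73.4
```

Run:
```python
from fit import *
grab('wrist','w9.png')
o=ctrl.get_obs();print(o['tool_pos'],o['tool_rot'])
```

```text
[616.8   9.8 171.9] [ 0.1  1.   0.  -0. ]
```

View pics/w9.png

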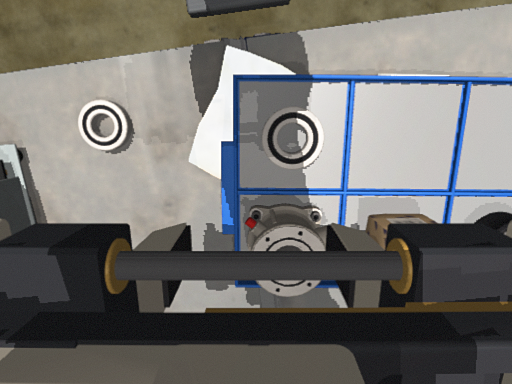

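```bash
cat > m10.py <<'E'
from fit import *
f='w9.png';dz=8
im=cv2.imread('pics/'+f)
cv2.imwrite('pics/w9c.png',cv2.resize(im[60:210,220:480],None,fx=3,fy=3,interpolation=cv2.INTER_CUBIC))
bear(f,(75,95,135,158),15-dz)
g=cv2.cvtColor(im,cv2.COLOR_BGR2GRAY)
E
python3 m10.py
```

```text
w9.png px [101.7 124.5] axes (46.360252380371094, 51.68156433105469) circle [ 538.9 -149.6] dia 51.922525668794535
```

View pics/w9c.png

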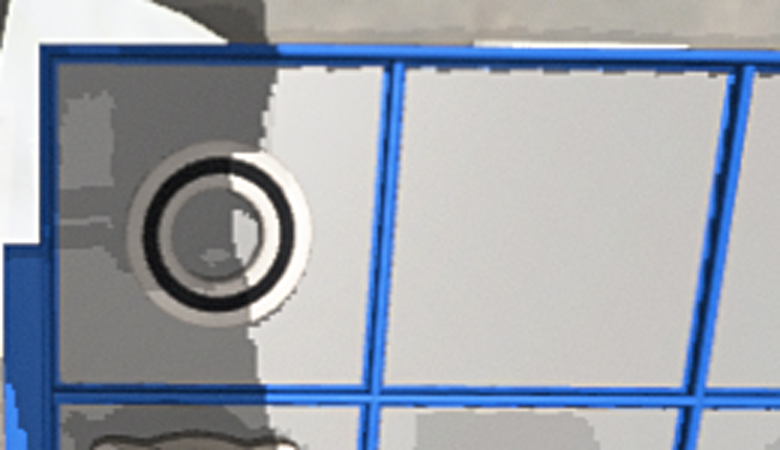

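```bash
cat > trayfit.py <<'E'
from fit import *
def tf(pts_world,src):
    s=np.array(src,float)-np.mean(src,0);d=np.array(pts_world)-np.mean(pts_world,0)
    z=np.sum((d[:,0]+1j*d[:,1])*np.conj(s[:,0]+1j*s[:,1]))/np.sum(abs(s)**2);u=z/abs(z)
    t0=complex(*np.mean(pts_world,0))-z*complex(*np.mean(src,0))
    return z,t0
E
cat > m11.py <<'E'
from trayfit import *
c=lambda p:(np.array(p,float)+.5)/3-.5+np.array([220,60])
f='w9.png'
for dz in(0,8):
  W=np.r_[onz(f,c([(41,45)]),30-dz),onz(f,c([(373,396),(692,401)]),26-dz)][:,:2]
  z,t=tf(W,[(-114,-176),(2,-58),(2,58)])
  b=onz(f,c([(219,235)]),36-dz)[0,:2]
  r=(complex(*b)-t)/z
  print(dz,'scale',abs(z),np.degrees(np.angle(z)),'bearing',b,'in tray',r.real+54,r.imag+116,'res',[abs(z*complex(*s)+t-complex(*w)) for s,w in zip([(-114,-176),(2,-58),(2,58)],W)])
  for y in(-116,0,116):print(t+z*complex(-54,y))
E
python3 m11.py
```

```text
0 scale 0.9851621093886523 -8.176872601087387 bearing [576.7  48.5] in tray -0.45507457904666637 -0.4826104314262665 res [np.float64(0.0942699944061616), np.float64(0.2122491129005228), np.float64(0.13447210831101794)]
(577.1775274496574+48.856865968719305j)
(593.4313332339071+161.97388059823302j)
(609.685139018157+275.0908952277467j)
8 scale 1.0098182356545946 -8.178352036769951 bearing [577.2  49.3] in tray -0.43467119772442686 -0.45007861205338884 res [np.float64(0.09825763177510614), np.float64(0.22122728776386041), np.float64(0.1401603021797997)]
(577.7285488955301+49.65335584611091j)
(594.3921403917891+165.6009742111497j)
(611.0557318880481+281.54859257618847j)
```

carry_out(
  gripper=0,
  rows=[
    {"tx": -4,"ty": -35,"tz": 0,"turn": 0},
    {"tx": -4,"ty": -35,"tz": 0,"turn": 0},
    {"tx": -4,"ty": -35,"tz": 0,"turn": 0},
    {"tx": -4,"ty": -35,"tz": 0,"turn": 0},
    {"tx": 0,"ty": -10,"tz": 0,"turn": 0},
    {"tx": 0,"ty": 0,"tz": 0,"turn": 0},
    {"tx": 0,"ty": 0,"tz": 0,"turn": 0},
    {"tx": 0,"ty": 0,"tz": 0,"turn": 0},
  ],
)

```text
time: 18.5
tool_pos: [592.2, -131.2, 165.1]
tool_rot: [0.055, 0.998, 0.005, -0.018]
ft_force: [-1.1, 0.6, -0.9]
grip_width: 92.0
```

Run:
```python
from fit import *
grab('wrist','w10.png')
o=ctrl.get_obs();print(o['tool_pos'],o['tool_rot'])
```

```text
[ 592.3 -130.7  165.1] [ 0.1  1.   0.  -0. ]
```

View pics/w10.png

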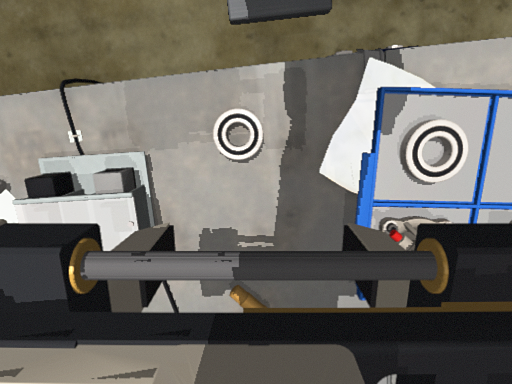

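Run:
```python
from fit import *
for dz in(0,5,8): bear('w10.png',(205,105,270,165),15-dz)
K,d,T=cam('w10.png');print(-T[:3,:3].T@T[:3,3])
from scipy.spatial.transform import Rotation as R
print(R.from_quat(ctrl.get_obs()['tool_rot']).as_matrix())
```

```text
w10.png px [237.5 133.5] axes (49.0333366394043, 49.851356506347656) circle [ 539.2 -145.9] dia 50.317978923980526
w10.png px [237.5 133.5] axes (49.0333366394043, 49.851356506347656) circle [ 539.3 -146.2] dia 51.091568213928554
w10.png px [237.5 133.5] axes (49.0333366394043, 49.851356506347656) circle [ 539.4 -146.4] dia 51.55572178789858
[ 532.5 -126.3  340.2]
[[-1.   0.1 -0. ]
 [ 0.1  1.   0. ]
 [ 0.   0.  -1. ]]
```

carry_out(
  rows=[
    {"tx": -18,"ty": -5,"tz": -20,"turn": 0},
    {"tx": -18,"ty": -5,"tz": -20,"turn": 0},
    {"tx": -17,"ty": -5,"tz": -30,"turn": 0},
    {"tx": 0,"ty": 0,"tz": -30,"turn": 0},
    {"tx": 0,"ty": 0,"tz": -25,"turn": 0},
    {"tx": 0,"ty": 0,"tz": -10,"turn": 0},
    {"tx": 0,"ty": 0,"tz": 0,"turn": 0},
    {"tx": 0,"ty": 0,"tz": 0,"turn": 0},
  ],
)

```text
time: 19.35
tool_pos: [542.6, -132.2, 29.1]
tool_rot: [0.045, 0.999, 0.007, -0.014]
ft_force: [0.6, -0.1, -0.3]
grip_width: 91.6
```

carry_out(
  rows=[
    {"tx": -2,"ty": -7,"tz": 0,"turn": 0},
    {"tx": -2,"ty": -7,"tz": -5,"turn": 0},
    {"tx": 0,"ty": 0,"tz": -8,"turn": 0},
    {"tx": 0,"ty": 0,"tz": -8,"turn": 0},
    {"tx": 0,"ty": 0,"tz": -6,"turn": 0},
    {"tx": 0,"ty": 0,"tz": 0,"turn": 0},
    {"tx": 0,"ty": 0,"tz": 0,"turn": 0},
    {"tx": 0,"ty": 0,"tz": 0,"turn": 0},
  ],
)

```text
time: 20.15
tool_pos: [541.5, -148.3, 3.3]
tool_rot: [0.045, 0.999, 0.007, -0.011]
ft_force: [0.7, 0.6, 0.2]
grip_width: 91.8
```

carry_out(
  rows=[
    {"tx": -2,"ty": 2,"tz": 0,"turn": 0},
    {"tx": 0,"ty": 0,"tz": -4,"turn": 0},
    {"tx": 0,"ty": 0,"tz": -4,"turn": 0},
    {"tx": 0,"ty": 0,"tz": -4,"turn": 0},
    {"tx": 0,"ty": 0,"tz": 0,"turn": 0},
    {"tx": 0,"ty": 0,"tz": 0,"turn": 0},
    {"tx": 0,"ty": 0,"tz": 0,"turn": 0},
    {"tx": 0,"ty": 0,"tz": 0,"turn": 0},
  ],
)

```text
time: 20.95
tool_pos: [539.8, -145.7, -9.3]
tool_rot: [0.045, 0.999, 0.007, -0.011]
ft_force: [-0.1, -0.3, -0.0]
grip_width: 91.5
```

Run:
```python
from fit import *
im=grab('side','s11.png');grab('wrist','w11.png')
cv2.imwrite('pics/s11d.png',cv2.resize(cv2.cvtColor(im,cv2.COLOR_RGB2BGR)[170:270,190:290],None,fx=6,fy=6,interpolation=cv2.INTER_CUBIC))
```

```text
(no output)
```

View pics/s11d.png

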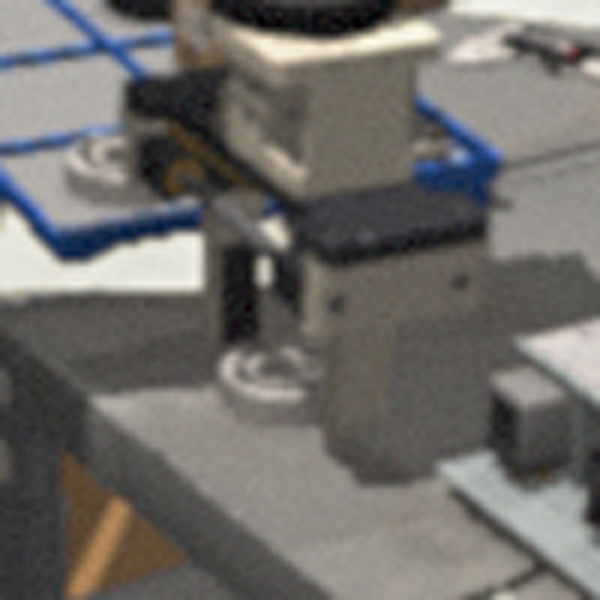

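View pics/w11.png

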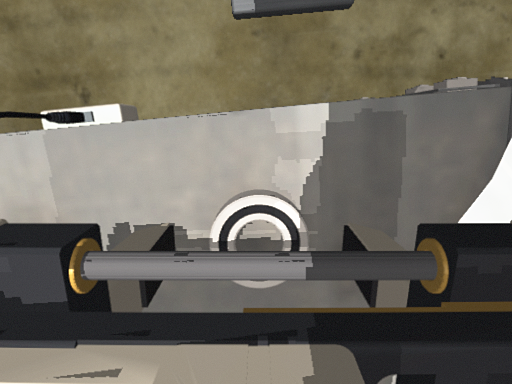

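carry_out(
  gripper=1,
  rows=[
    {"tx": 0,"ty": 0,"tz": -1,"turn": 0},
    {"tx": 0,"ty": 0,"tz": 0,"turn": 0},
    {"tx": 0,"ty": 0,"tz": 0,"turn": 0},
    {"tx": 0,"ty": 0,"tz": 0,"turn": 0},
    {"tx": 0,"ty": 0,"tz": 0,"turn": 0},
    {"tx": 0,"ty": 0,"tz": 0,"turn": 0},
    {"tx": 0,"ty": 0,"tz": 0,"turn": 0},
    {"tx": 0,"ty": 0,"tz": 0,"turn": 0},
  ],
)

```text
time: 21.85
tool_pos: [540.1, -145.8, -10.1]
tool_rot: [0.045, 0.999, 0.007, -0.01]
ft_force: [-0.1, -0.4, -0.8]
grip_width: 50.0
```

carry_out(
  rows=[
    {"tx": 0,"ty": 0,"tz": 10,"turn": 0},
    {"tx": 0,"ty": 0,"tz": 20,"turn": 0},
    {"tx": 0,"ty": 0,"tz": 30,"turn": 0},
    {"tx": 0,"ty": 0,"tz": 35,"turn": 0},
    {"tx": 0,"ty": 0,"tz": 25,"turn": 0},
    {"tx": 0,"ty": 0,"tz": 10,"turn": 0},
    {"tx": 0,"ty": 0,"tz": 0,"turn": 0},
    {"tx": 0,"ty": 0,"tz": 0,"turn": 0},
  ],
)

```text
time: 22.65
tool_pos: [534.3, -144.5, 123.3]
tool_rot: [0.045, 0.999, 0.007, -0.015]
ft_force: [0.8, 0.1, -3.5]
grip_width: 50.1
```

carry_out(
  rows=[
    {"tx": 8,"ty": 35,"tz": 0,"turn": 0},
    {"tx": 8,"ty": 35,"tz": 0,"turn": 0},
    {"tx": 8,"ty": 35,"tz": 0,"turn": 0},
    {"tx": 8,"ty": 35,"tz": 0,"turn": 0},
    {"tx": 8,"ty": 30,"tz": 0,"turn": 0},
    {"tx": 2,"ty": 18,"tz": 0,"turn": 0},
    {"tx": 0,"ty": 0,"tz": 0,"turn": 0},
    {"tx": 0,"ty": 0,"tz": 0,"turn": 0},
  ],
)

```text
time: 23.45
tool_pos: [566.3, 48.1, 108.8]
tool_rot: [0.047, 0.999, 0.006, -0.026]
ft_force: [-0.1, 0.2, -3.7]
grip_width: 50.3
```

carry_out(
  rows=[
    {"tx": 3,"ty": 0,"tz": 30,"turn": 0},
    {"tx": 3,"ty": 0,"tz": 30,"turn": 0},
    {"tx": 3,"ty": 0,"tz": 30,"turn": 0},
    {"tx": 3,"ty": 0,"tz": 10,"turn": 0},
    {"tx": 0,"ty": 0,"tz": 0,"turn": 0},
    {"tx": 0,"ty": 0,"tz": 0,"turn": 0},
    {"tx": 0,"ty": 0,"tz": 0,"turn": 0},
    {"tx": 0,"ty": 0,"tz": 0,"turn": 0},
  ],
)

```text
time: 24.25
tool_pos: [570.6, 36.3, 200.8]
tool_rot: [0.053, 0.998, 0.003, -0.036]
ft_force: [0.4, 0.2, -3.0]
grip_width: 50.2
```

carry_out(
  rows=[
    {"tx": 0,"ty": 0,"tz": -12,"turn": 0},
    {"tx": 0,"ty": 0,"tz": -12,"turn": 0},
    {"tx": 0,"ty": 0,"tz": -12,"turn": 0},
    {"tx": 0,"ty": 0,"tz": -12,"turn": 0},
    {"tx": 0,"ty": 0,"tz": -12,"turn": 0},
    {"tx": 0,"ty": 0,"tz": -12,"turn": 0},
    {"tx": 0,"ty": 0,"tz": -12,"turn": 0},
    {"tx": 0,"ty": 0,"tz": 0,"turn": 0},
  ],
)

```text
time: 25.05
tool_pos: [566.9, 36.6, 104.6]
tool_rot: [0.052, 0.998, 0.003, -0.04]
ft_force: [-0.1, 0.3, -3.7]
grip_width: 49.9
```

Run:
```python
from h import *
o=ctrl.get_obs();print(o['q'].tolist(),o['effort'].tolist(),o['joint_velocities'].tolist(),o['tool_pos'],o['tool_rot'].tolist())
```

```text
[0.041881347163274435, 0.5059281473574385, -0.18463507086662315, 1.781195958373318, 0.08591025284762642, 0.9417339815541045, 1.2891997205767953] [-0.10355929378420115, -56.051427125930786, -2.386801689863205, -25.044828057289124, -0.07282464997842908, 0.1728013576939702, -0.02510623075067997] [-0.0008887664225342485, -0.0077710125728992375, -0.0013588267041808881, -0.016493814583281096, -0.0015582416215267848, 0.00616630698653161, -0.0014559146825348771] [566.87324878  36.64596873 104.60614905] [0.05228974487066537, 0.9978216779403741, 0.0028572470245801047, -0.04011879550856107]
```

carry_out(
  rows=[
    {"tx": 0,"ty": 0,"tz": -1,"turn": 0},
    {"tx": 0,"ty": 0,"tz": -1,"turn": 0},
    {"tx": 0,"ty": 0,"tz": -1,"turn": 0},
    {"tx": 0,"ty": 0,"tz": -1,"turn": 0},
    {"tx": 0,"ty": 0,"tz": -1,"turn": 0},
    {"tx": 0,"ty": 0,"tz": -1,"turn": 0},
    {"tx": 0,"ty": 0,"tz": -1,"turn": 0},
    {"tx": 0,"ty": 0,"tz": -1,"turn": 0},
  ],
)

```text
time: 25.85
tool_pos: [569.2, 36.8, 98.4]
tool_rot: [0.052, 0.998, 0.003, -0.038]
ft_force: [0.1, 0.3, -3.0]
grip_width: 50.2
```

Run:
```python
from h import *
o=ctrl.get_obs();print(o['q'].tolist(),o['effort'].tolist(),o['tool_pos'],o['tool_rot'].tolist())
```

```text
[0.040787428360994964, 0.5146028147982661, -0.1834500555917498, 1.7835078631452375, 0.08839368756734609, 0.9258159248885374, 1.2874365942246935] [0.008026097493711859, -56.24627351760864, -2.340043857693672, -24.21798527240753, -0.10565629228949547, 0.5829191766679287, 3.8232910810620524e-05] [569.23190573  36.82731062  98.43434297] [0.052398333761820216, 0.997912692010487, 0.0031548430482337816, -0.037612773212153165]
```

carry_out(
  rows=[
    {"tx": -2,"ty": 1.5,"tz": -3,"turn": 0},
    {"tx": -2,"ty": 1.5,"tz": -3,"turn": 0},
    {"tx": -2,"ty": 1.5,"tz": -3,"turn": 0},
    {"tx": -2,"ty": 1.5,"tz": -3,"turn": 0},
    {"tx": -2,"ty": 1.5,"tz": -3,"turn": 0},
    {"tx": -2,"ty": 1.5,"tz": -3,"turn": 0},
    {"tx": -2,"ty": 1.5,"tz": -3,"turn": 0},
    {"tx": -2,"ty": 1.5,"tz": -3,"turn": 0},
  ],
)

```text
time: 26.65
tool_pos: [551.7, 50.0, 72.2]
tool_rot: [0.052, 0.998, 0.003, -0.038]
ft_force: [0.6, 0.5, -2.9]
grip_width: 50.2
```

carry_out(
  rows=[
    {"tx": 3,"ty": 0,"tz": 0,"turn": 0},
    {"tx": 3,"ty": 0,"tz": 0,"turn": 0},
    {"tx": 3,"ty": 0,"tz": 0,"turn": 0},
    {"tx": 3,"ty": 0,"tz": 0,"turn": 0},
    {"tx": 3,"ty": 0,"tz": 0,"turn": 0},
    {"tx": 3,"ty": 0,"tz": 0,"turn": 0},
    {"tx": 3,"ty": 0,"tz": 0,"turn": 0},
    {"tx": 0,"ty": 0,"tz": 0,"turn": 0},
  ],
)

```text
time: 27.45
tool_pos: [575.3, 49.9, 72.2]
tool_rot: [0.052, 0.998, 0.003, -0.037]
ft_force: [-0.2, 0.5, -2.5]
grip_width: 50.4
```

carry_out(
  rows=[
    {"tx": 0,"ty": 0,"tz": 10,"turn": 0},
    {"tx": 0,"ty": 0,"tz": 10,"turn": 0},
    {"tx": 0,"ty": 0,"tz": 10,"turn": 0},
    {"tx": 0,"ty": 0,"tz": 10,"turn": 0},
    {"tx": 0,"ty": 0,"tz": 10,"turn": 0},
    {"tx": 0,"ty": 0,"tz": 10,"turn": 0},
    {"tx": 0,"ty": 0,"tz": 10,"turn": 0},
    {"tx": 0,"ty": 0,"tz": 0,"turn": 0},
  ],
)

```text
time: 28.25
tool_pos: [575.6, 50.1, 150.4]
tool_rot: [0.052, 0.998, 0.003, -0.036]
ft_force: [1.1, 1.0, -2.6]
grip_width: 50.1
```

carry_out(
  rows=[
    {"tx": 0,"ty": 0,"tz": -35,"turn": 0},
    {"tx": 0,"ty": 0,"tz": -35,"turn": 0},
    {"tx": 0,"ty": 0,"tz": 0,"turn": 0},
    {"tx": 0,"ty": 0,"tz": 0,"turn": 0},
    {"tx": 0,"ty": 0,"tz": 0,"turn": 0},
    {"tx": 0,"ty": 0,"tz": 0,"turn": 0},
    {"tx": 0,"ty": 0,"tz": 0,"turn": 0},
    {"tx": 0,"ty": 0,"tz": 0,"turn": 0},
  ],
)

```text
time: 29.05
tool_pos: [580.0, 50.5, 85.7]
tool_rot: [0.052, 0.998, 0.004, -0.031]
ft_force: [-0.1, -0.3, -2.8]
grip_width: 50.2
```

carry_out(
  rows=[
    {"tx": 0,"ty": 0,"tz": 12,"turn": 0},
    {"tx": 0,"ty": 0,"tz": 12,"turn": 0},
    {"tx": 0,"ty": 0,"tz": 12,"turn": 0},
    {"tx": 0,"ty": 0,"tz": 12,"turn": 0},
    {"tx": 0,"ty": 0,"tz": 12,"turn": 0},
    {"tx": 0,"ty": 0,"tz": 12,"turn": 0},
    {"tx": 0,"ty": 0,"tz": 6,"turn": 0},
    {"tx": 0,"ty": 0,"tz": 0,"turn": 0},
  ],
)

```text
time: 29.85
tool_pos: [581.8, 50.7, 174.4]
tool_rot: [0.052, 0.998, 0.004, -0.028]
ft_force: [0.9, -0.5, -2.5]
grip_width: 50.1
```

carry_out(
  rows=[
    {"tx": 0,"ty": 0,"tz": -45,"turn": 0},
    {"tx": 0,"ty": 0,"tz": -45,"turn": 0},
    {"tx": 0,"ty": 0,"tz": 0,"turn": 0},
    {"tx": 0,"ty": 0,"tz": 12,"turn": 0},
    {"tx": 0,"ty": 0,"tz": 12,"turn": 0},
    {"tx": 0,"ty": 0,"tz": 12,"turn": 0},
    {"tx": 0,"ty": 0,"tz": 12,"turn": 0},
    {"tx": 0,"ty": 0,"tz": 12,"turn": 0},
  ],
)

```text
time: 30.65
tool_pos: [585.5, 51.2, 154.0]
tool_rot: [0.052, 0.998, 0.005, -0.023]
ft_force: [0.3, 0.6, -3.0]
grip_width: 50.1
```

carry_out(
  rows=[
    {"tx": 0,"ty": 0,"tz": 12,"turn": 0},
    {"tx": 0,"ty": 0,"tz": 0,"turn": 0},
    {"tx": 0,"ty": 0,"tz": -45,"turn": 0},
    {"tx": 0,"ty": 0,"tz": -45,"turn": 0},
    {"tx": 0,"ty": 0,"tz": 0,"turn": 0},
    {"tx": 0,"ty": 0,"tz": 12,"turn": 0},
    {"tx": 0,"ty": 0,"tz": 12,"turn": 0},
    {"tx": 0,"ty": 0,"tz": 12,"turn": 0},
  ],
)

```text
time: 31.45
tool_pos: [590.9, 51.8, 123.9]
tool_rot: [0.053, 0.998, 0.006, -0.016]
ft_force: [0.6, 0.4, -2.9]
grip_width: 49.8
```

carry_out(
  rows=[
    {"tx": 0,"ty": 0,"tz": 12,"turn": 0},
    {"tx": 0,"ty": 0,"tz": 12,"turn": 0},
    {"tx": 0,"ty": 0,"tz": 12,"turn": 0},
    {"tx": 0,"ty": 0,"tz": 12,"turn": 0},
    {"tx": 0,"ty": 0,"tz": 0,"turn": 0},
    {"tx": 0,"ty": 0,"tz": -45,"turn": 0},
    {"tx": 0,"ty": 0,"tz": -45,"turn": 0},
    {"tx": 0,"ty": 0,"tz": 0,"turn": 0},
  ],
)

```text
time: 32.25
tool_pos: [598.3, 52.4, 96.9]
tool_rot: [0.053, 0.999, 0.007, -0.005]
ft_force: [-1.2, -0.5, -3.4]
grip_width: 50.0
```

carry_out(
  rows=[
    {"tx": -6,"ty": -1,"tz": -6,"turn": 0},
    {"tx": -6,"ty": -1,"tz": -6,"turn": 0},
    {"tx": -6,"ty": -1,"tz": -6,"turn": 0},
    {"tx": -3,"ty": 0,"tz": -6,"turn": 0},
    {"tx": 0,"ty": 0,"tz": -6,"turn": 0},
    {"tx": 0,"ty": 0,"tz": -6,"turn": 0},
    {"tx": 0,"ty": 0,"tz": 0,"turn": 0},
    {"tx": 0,"ty": 0,"tz": 0,"turn": 0},
  ],
)

```text
time: 33.05
tool_pos: [579.1, 49.6, 64.2]
tool_rot: [0.053, 0.999, 0.008, -0.001]
ft_force: [-0.4, -0.3, -3.3]
grip_width: 50.1
```

Run:
```python
from fit import *
grab('wrist','w12.png')
im=cv2.imread('pics/w12.png')
cv2.imwrite('pics/w12c.png',cv2.resize(im[110:310,150:380],None,fx=3.4,fy=3.4,interpolation=cv2.INTER_CUBIC))
o=ctrl.get_obs();print(o['tool_pos'],o['tool_rot'])
```

```text
[579.   49.6  64.2] [ 0.1  1.   0.  -0. ]
```

View pics/w12c.png

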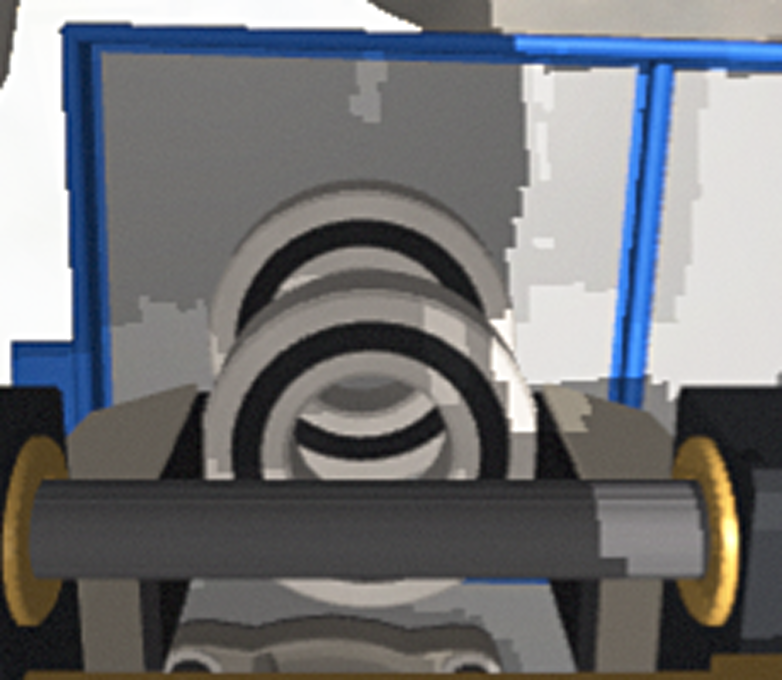

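```bash
cat > m12.py <<'E'
from fit import *
c=lambda p:(np.array(p,float)+.5)/3.4-.5+np.array([150,110])
f='w12.png'
im=cv2.imread('pics/w12.png');g=cv2.cvtColor(im,cv2.COLOR_BGR2GRAY)
for dz in(0,4,8):
  P=onz(f,c([(203,448),(536,448),(369.5,288),(369.5,607)]),89.3-dz)[:,:2]
  print(dz,'small',np.linalg.norm(P[0]-P[1]),np.linalg.norm(P[2]-P[3]),(P[0]+P[1])/2,(P[2]+P[3])/2)
  B=onz(f,c([(237,330),(487,320),(362,219)]),36-dz)[:,:2]
  Q=onz(f,c([(362,187),(362,219),(211,330),(512,320)]),36-dz)[:,:2]
  print('  large blackring mid',(B[0]+B[1])/2,'w',np.linalg.norm(B[0]-B[1]),'top edge',Q[0],'outer w',np.linalg.norm(Q[2]-Q[3]),(Q[2]+Q[3])/2)
E
python3 m12.py
```

```text
0 small 50.12029493116849 51.71141364497504 [576.4  49.2] [577.4  49. ]
  large blackring mid [572.8  48.9] w 49.63239411891255 top edge [545.4  51.8] outer w 59.747828955588815 [572.8  48.8]
4 small 51.47581993604959 53.10997114208827 [578.1  49.1] [579.1  48.9]
  large blackring mid [574.   48.8] w 50.61912514016748 top edge [546.   51.8] outer w 60.935662775208 [574.   48.7]
8 small 52.83134494093068 54.5085286392015 [579.8  49. ] [580.9  48.8]
  large blackring mid [575.2  48.7] w 51.60585616142242 top edge [546.7  51.8] outer w 62.12349659482719 [575.2  48.6]
```

carry_out(
  rows=[
    {"tx": -1.5,"ty": -0.5,"tz": -5,"turn": 0},
    {"tx": 0,"ty": 0,"tz": -6,"turn": 0},
    {"tx": 0,"ty": 0,"tz": -6,"turn": 0},
    {"tx": 0,"ty": 0,"tz": -6,"turn": 0},
    {"tx": 0,"ty": 0,"tz": -5,"turn": 0},
    {"tx": 0,"ty": 0,"tz": 0,"turn": 0},
    {"tx": 0,"ty": 0,"tz": 0,"turn": 0},
    {"tx": 0,"ty": 0,"tz": 0,"turn": 0},
  ],
)

```text
time: 33.9
tool_pos: [577.6, 49.1, 33.3]
tool_rot: [0.053, 0.999, 0.008, -0.002]
ft_force: [0.6, -0.9, -3.4]
grip_width: 50.4
```

carry_out(
  rows=[
    {"tx": 0,"ty": 0,"tz": -3,"turn": 0},
    {"tx": 0,"ty": 0,"tz": -2,"turn": 0},
    {"tx": 0,"ty": 0,"tz": -0.5,"turn": 0},
    {"tx": 0,"ty": 0,"tz": 0,"turn": 0},
    {"tx": 0,"ty": 0,"tz": 0,"turn": 0},
    {"tx": 0,"ty": 0,"tz": 0,"turn": 0},
    {"tx": 0,"ty": 0,"tz": 0,"turn": 0},
    {"tx": 0,"ty": 0,"tz": 0,"turn": 0},
  ],
)

```text
time: 34.7
tool_pos: [578.4, 49.2, 28.3]
tool_rot: [0.053, 0.999, 0.008, -0.001]
ft_force: [0.2, 0.6, -3.5]
grip_width: 50.1
```

carry_out(
  rows=[
    {"tx": -0.7,"ty": 0,"tz": -0.8,"turn": 0},
    {"tx": 0,"ty": 0,"tz": -0.8,"turn": 0},
    {"tx": 0,"ty": 0,"tz": -0.5,"turn": 0},
    {"tx": 0,"ty": 0,"tz": 0,"turn": 0},
    {"tx": 0,"ty": 0,"tz": 0,"turn": 0},
    {"tx": 0,"ty": 0,"tz": 0,"turn": 0},
    {"tx": 0,"ty": 0,"tz": 0,"turn": 0},
    {"tx": 0,"ty": 0,"tz": 0,"turn": 0},
  ],
)

```text
time: 35.5
tool_pos: [577.9, 49.2, 26.3]
tool_rot: [0.053, 0.999, 0.008, -0.0]
ft_force: [0.2, 0.8, -2.8]
grip_width: 50.0
```

carry_out(
  rows=[
    {"tx": -0.4,"ty": 0,"tz": -0.7,"turn": 0},
    {"tx": 0,"ty": 0,"tz": -0.7,"turn": 0},
    {"tx": 0,"ty": 0,"tz": 0,"turn": 0},
    {"tx": 0,"ty": 0,"tz": 0,"turn": 0},
    {"tx": 0,"ty": 0,"tz": 0,"turn": 0},
    {"tx": 0,"ty": 0,"tz": 0,"turn": 0},
    {"tx": 0,"ty": 0,"tz": 0,"turn": 0},
    {"tx": 0,"ty": 0,"tz": 0,"turn": 0},
  ],
)

```text
time: 36.3
tool_pos: [578.0, 49.2, 26.0]
tool_rot: [0.053, 0.999, 0.008, 0.0]
ft_force: [-0.8, -0.8, -0.4]
grip_width: 50.3
```

Contact (weight gone). Release.

carry_out(
  gripper=0.28,
  rows=[
    {"tx": 0,"ty": 0,"tz": 0,"turn": 0},
    {"tx": 0,"ty": 0,"tz": 0,"turn": 0},
    {"tx": 0,"ty": 0,"tz": 0,"turn": 0},
    {"tx": 0,"ty": 0,"tz": 0,"turn": 0},
    {"tx": 0,"ty": 0,"tz": 0,"turn": 0},
    {"tx": 0,"ty": 0,"tz": 12,"turn": 0},
    {"tx": 0,"ty": 0,"tz": 15,"turn": 0},
    {"tx": 0,"ty": 0,"tz": 15,"turn": 0},
  ],
)

```text
time: 37.1
tool_pos: [577.5, 49.4, 69.5]
tool_rot: [0.053, 0.999, 0.008, -0.001]
ft_force: [-0.4, 0.2, -0.2]
grip_width: 65.8
```

carry_out(
  rows=[
    {"tx": 0,"ty": 0,"tz": 15,"turn": 0},
    {"tx": 0,"ty": 0,"tz": 15,"turn": 0},
    {"tx": 5,"ty": -5,"tz": 15,"turn": 0},
    {"tx": 10,"ty": -8,"tz": 15,"turn": 0},
    {"tx": 10,"ty": -10,"tz": 12,"turn": 0},
    {"tx": 10,"ty": -10,"tz": 0,"turn": 0},
    {"tx": 0,"ty": 0,"tz": 0,"turn": 0},
    {"tx": 0,"ty": 0,"tz": 0,"turn": 0},
  ],
)

```text
time: 37.9
tool_pos: [617.4, 16.4, 157.9]
tool_rot: [0.052, 0.999, 0.009, 0.006]
ft_force: [-0.6, 0.3, -0.9]
grip_width: 66.1
```

Run:
```python
from fit import *
grab('wrist','w13.png')
im=cv2.imread('pics/w13.png')
o=ctrl.get_obs();print(o['tool_pos'],o['tool_rot'])
```

```text
[617.2  16.1 157.6] [0.1 1.  0.  0. ]
```

View pics/w13.png

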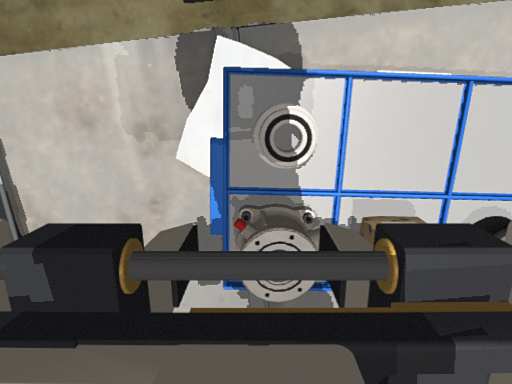

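Run:
```python
from fit import *
im=cv2.imread('pics/w13.png')
cv2.imwrite('pics/w13c.png',cv2.resize(im[95:180,245:335],None,fx=7,fy=7,interpolation=cv2.INTER_CUBIC))
```

```text
(no output)
```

View pics/w13c.png

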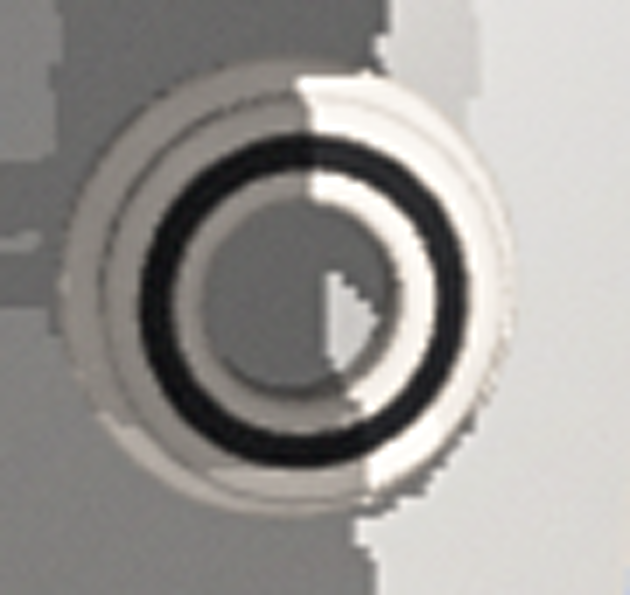

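Run:
```python
from fit import *
c=lambda p:(np.array(p,float)+.5)/7-.5+np.array([245,95])
for dz in(0,5): print(onz('w13.png',c([(304,300)]),51-dz),onz('w13.png',c([(288,289)]),36-dz))
```

```text
[[576.5  48.8  51. ]] [[576.3  48.4  36. ]]
[[577.   49.3  46. ]] [[576.7  48.8  31. ]]
```

carry_out(
  gripper=0,
  rows=[
    {"tx": 0,"ty": -25,"tz": 1,"turn": 0},
    {"tx": 0,"ty": -25,"tz": 1,"turn": 0},
    {"tx": 0,"ty": -25,"tz": 1,"turn": 0},
    {"tx": 0,"ty": -25,"tz": 1,"turn": 0},
    {"tx": 0,"ty": -25,"tz": 1,"turn": 0},
    {"tx": 0,"ty": -25,"tz": 1,"turn": 0},
    {"tx": 0,"ty": -25,"tz": 1,"turn": 0},
    {"tx": 0,"ty": -25,"tz": 1,"turn": 0},
  ],
)

```text
time: 38.75
tool_pos: [608.8, -175.6, 158.3]
tool_rot: [0.043, 0.999, 0.013, -0.002]
ft_force: [-0.2, 0.5, -0.0]
grip_width: 91.6
```

carry_out(
  rows=[
    {"tx": -7,"ty": -24,"tz": 1,"turn": -8.5},
    {"tx": -7,"ty": -24,"tz": 1,"turn": -8.5},
    {"tx": -7,"ty": -24,"tz": 1,"turn": -8.5},
    {"tx": -7,"ty": -24,"tz": 1,"turn": -8.5},
    {"tx": -7,"ty": -24,"tz": 1,"turn": -8.5},
    {"tx": -7,"ty": -24,"tz": 1,"turn": -8.5},
    {"tx": -7,"ty": -24,"tz": 1,"turn": -8.5},
    {"tx": -7,"ty": -24,"tz": 1,"turn": -8.5},
  ],
)

```text
time: 39.55
tool_pos: [545.6, -365.0, 157.8]
tool_rot: [0.601, 0.799, 0.016, -0.002]
ft_force: [0.5, 0.2, -1.0]
grip_width: 91.9
```

carry_out(
  rows=[
    {"tx": -5,"ty": -25,"tz": 1,"turn": -8.2},
    {"tx": -5,"ty": -25,"tz": 1,"turn": -8.2},
    {"tx": -5,"ty": -25,"tz": 1,"turn": -8.2},
    {"tx": -5,"ty": -25,"tz": 1,"turn": -8.2},
    {"tx": -5,"ty": -20,"tz": 1,"turn": -8.2},
    {"tx": 0,"ty": 0,"tz": 0,"turn": 0},
    {"tx": 0,"ty": 0,"tz": 0,"turn": 0},
    {"tx": 0,"ty": 0,"tz": 0,"turn": 0},
  ],
)

```text
time: 40.35
tool_pos: [514.7, -482.1, 154.2]
tool_rot: [0.849, 0.528, 0.015, -0.004]
ft_force: [0.8, 0.4, -0.7]
grip_width: 92.0
```

Run:
```python
from fit import *
grab('wrist','w14.png')
o=ctrl.get_obs();print(o['tool_pos'],o['tool_rot'].tolist(),o['q'])
```

```text
[ 515.1 -481.4  154.1] [0.8491224681147114, 0.5279498670714594, 0.015612340296876116, -0.004028254270027215] [ 0.5  0.6  0.3  1.5 -0.3  1.1  0.5]
```

View pics/w14.png

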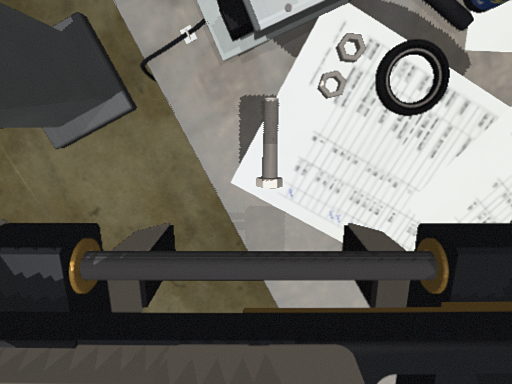

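Run:
```python
from fit import *
im=cv2.imread('pics/w14.png')
cv2.imwrite('pics/w14c.png',cv2.resize(im[85:200,225:310],None,fx=5,fy=5,interpolation=cv2.INTER_CUBIC))
```

```text
(no output)
```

View pics/w14c.png

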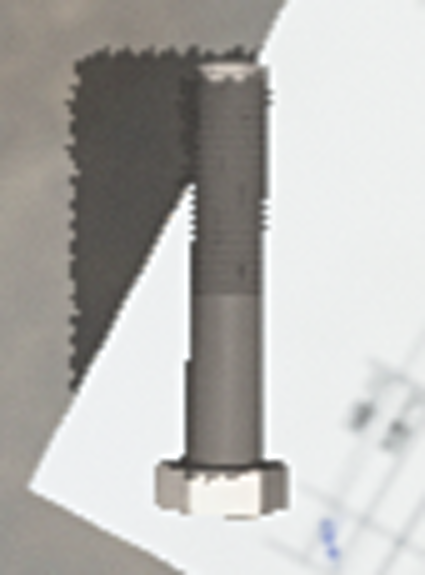

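Run:
```python
from fit import *
c=lambda p:(np.array(p,float)+.5)/5-.5+np.array([225,85])
for dz in(0,5):
  P=onz('w14.png',c([(231,72),(224,514),(226,465)]),12-dz)[:,:2]
  d=P[0]-P[1]; print(P,np.linalg.norm(d),'mid',(P[0]+P[1])/2,'ang',np.degrees(np.arctan2(d[1],d[0])),'head thick',np.linalg.norm(P[2]-P[1]))
K,dd,T=cam('w14.png');print(-T[:3,:3].T@T[:3,3])
```

```text
[[ 566.6 -411.9]
 [ 526.8 -490.7]
 [ 531.7 -481.6]] 88.3004083548849 mid [ 546.7 -451.3] ang 63.22953893221547 head thick 10.338548513744236
[[ 567.  -411.6]
 [ 526.6 -491.7]
 [ 531.5 -482.5]] 89.69349722326669 mid [ 546.8 -451.7] ang 63.22953893221547 head thick 10.501656670524618
[ 542.3 -425.8  328.9]
```

carry_out(
  rows=[
    {"tx": 10,"ty": 8,"tz": -15,"turn": 0},
    {"tx": 10,"ty": 8,"tz": -15,"turn": 0},
    {"tx": 9,"ty": 9,"tz": -18,"turn": 0},
    {"tx": 0,"ty": 0,"tz": -18,"turn": 0},
    {"tx": 0,"ty": 0,"tz": -18,"turn": 0},
    {"tx": 0,"ty": 0,"tz": -15,"turn": 0},
    {"tx": 0,"ty": 0,"tz": -15,"turn": 0},
    {"tx": 0,"ty": 0,"tz": 0,"turn": 0},
  ],
)

```text
time: 41.2
tool_pos: [554.5, -438.3, 27.1]
tool_rot: [0.844, 0.536, 0.019, -0.008]
ft_force: [0.1, -0.1, 0.3]
grip_width: 91.8
```

carry_out(
  rows=[
    {"tx": -3,"ty": -5,"tz": 0,"turn": -0.5},
    {"tx": -3,"ty": -5,"tz": 0,"turn": -0.5},
    {"tx": -2,"ty": -4,"tz": 0,"turn": 0},
    {"tx": -1,"ty": -2,"tz": -5,"turn": 0},
    {"tx": 0,"ty": 0,"tz": -5,"turn": 0},
    {"tx": 0,"ty": 0,"tz": -5,"turn": 0},
    {"tx": 0,"ty": 0,"tz": 0,"turn": 0},
    {"tx": 0,"ty": 0,"tz": 0,"turn": 0},
  ],
)

```text
time: 42.0
tool_pos: [545.4, -459.1, 14.1]
tool_rot: [0.85, 0.527, 0.02, -0.005]
ft_force: [0.5, 0.4, -0.2]
grip_width: 92.2
```

Run:
```python
from fit import *
grab('wrist','w15.png');im=grab('side','s15.png')
cv2.imwrite('pics/s15d.png',cv2.resize(cv2.cvtColor(im,cv2.COLOR_RGB2BGR)[200:340,270:400],None,fx=4.2,fy=4.2,interpolation=cv2.INTER_CUBIC))
o=ctrl.get_obs();print(o['tool_pos'],o['tool_rot'].tolist())
```

```text
[ 545.4 -458.9   14. ] [0.8494658520409398, 0.5272544681776601, 0.01950588944693037, -0.005478346460123998]
```

View pics/w15.png

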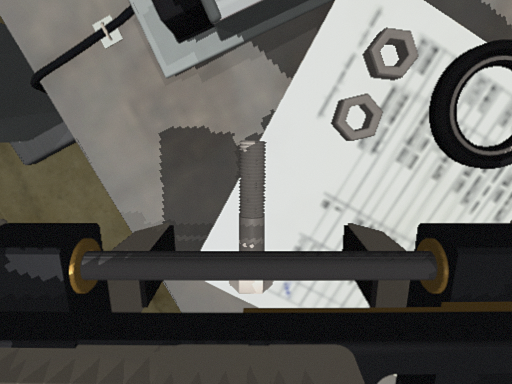

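View pics/s15d.png

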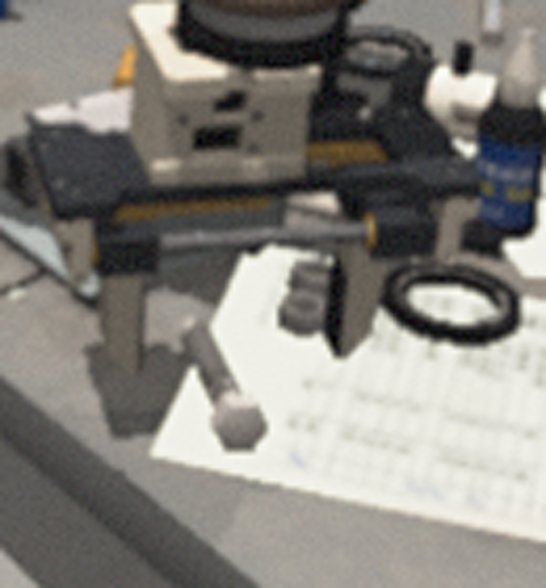

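carry_out(
  rows=[
    {"tx": 0,"ty": 2,"tz": -5,"turn": 0},
    {"tx": 0,"ty": 0,"tz": -5,"turn": 0},
    {"tx": 0,"ty": 0,"tz": -5,"turn": 0},
    {"tx": 0,"ty": 0,"tz": -4,"turn": 0},
    {"tx": 0,"ty": 0,"tz": 0,"turn": 0},
    {"tx": 0,"ty": 0,"tz": 0,"turn": 0},
    {"tx": 0,"ty": 0,"tz": 0,"turn": 0},
    {"tx": 0,"ty": 0,"tz": 0,"turn": 0},
  ],
)

```text
time: 42.9
tool_pos: [545.8, -456.1, -6.8]
tool_rot: [0.849, 0.528, 0.02, -0.006]
ft_force: [0.1, 0.1, -0.3]
grip_width: 91.6
```

carry_out(
  gripper=1,
  rows=[
    {"tx": 0,"ty": 0,"tz": -2,"turn": 0},
    {"tx": 0,"ty": 0,"tz": -2,"turn": 0},
    {"tx": 0,"ty": 0,"tz": 0,"turn": 0},
    {"tx": 0,"ty": 0,"tz": 0,"turn": 0},
    {"tx": 0,"ty": 0,"tz": 0,"turn": 0},
    {"tx": 0,"ty": 0,"tz": 0,"turn": 0},
    {"tx": 0,"ty": 0,"tz": 0,"turn": 0},
    {"tx": 0,"ty": 0,"tz": 0,"turn": 0},
  ],
)

```text
time: 43.7
tool_pos: [546.1, -456.4, -10.5]
tool_rot: [0.849, 0.528, 0.02, -0.005]
ft_force: [0.3, -0.7, 0.5]
grip_width: 32.6
```

carry_out(
  rows=[
    {"tx": 0,"ty": 0,"tz": 0,"turn": 0},
    {"tx": 0,"ty": 0,"tz": 0,"turn": 0},
    {"tx": 0,"ty": 0,"tz": 0,"turn": 0},
    {"tx": 0,"ty": 0,"tz": 0,"turn": 0},
    {"tx": 0,"ty": 0,"tz": 0,"turn": 0},
    {"tx": 0,"ty": 0,"tz": 0,"turn": 0},
    {"tx": 0,"ty": 0,"tz": 0,"turn": 0},
    {"tx": 0,"ty": 0,"tz": 0,"turn": 0},
  ],
)

```text
time: 44.5
tool_pos: [545.5, -456.3, -10.6]
tool_rot: [0.849, 0.528, 0.019, -0.006]
ft_force: [-1.0, -0.1, 1.5]
grip_width: 22.0
```

carry_out(
  rows=[
    {"tx": 0,"ty": 0,"tz": 8,"turn": 0},
    {"tx": 0,"ty": 0,"tz": 10,"turn": 0},
    {"tx": 0,"ty": 0,"tz": 12,"turn": 0},
    {"tx": 0,"ty": 0,"tz": 12,"turn": 0},
    {"tx": 0,"ty": 0,"tz": 12,"turn": 0},
    {"tx": 0,"ty": 0,"tz": 10,"turn": 0},
    {"tx": 0,"ty": 0,"tz": 0,"turn": 0},
    {"tx": 0,"ty": 0,"tz": 0,"turn": 0},
  ],
)

```text
time: 45.3
tool_pos: [546.3, -456.6, 60.8]
tool_rot: [0.849, 0.528, 0.02, -0.004]
ft_force: [-1.0, 0.4, -1.6]
grip_width: 22.1
```

Run:
```python
from fit import *
grab('wrist','w16.png');im=grab('side','s16.png')
cv2.imwrite('pics/s16d.png',cv2.resize(cv2.cvtColor(im,cv2.COLOR_RGB2BGR)[170:320,270:400],None,fx=4,fy=4,interpolation=cv2.INTER_CUBIC))
o=ctrl.get_obs();print(o['tool_pos'],o['tool_rot'].tolist())
```

```text
[ 546.2 -456.5   60.3] [0.8492023773834393, 0.5276690138626592, 0.020003944316053013, -0.004536107067067157]
```

View pics/w16.png

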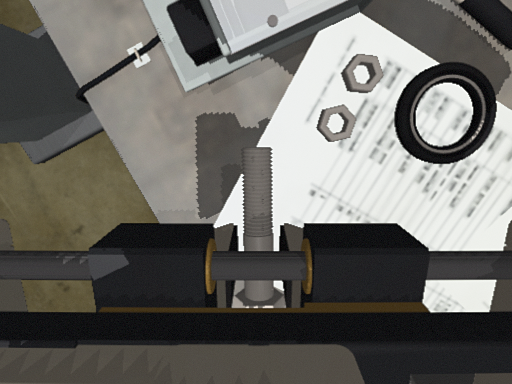

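View pics/s16d.png

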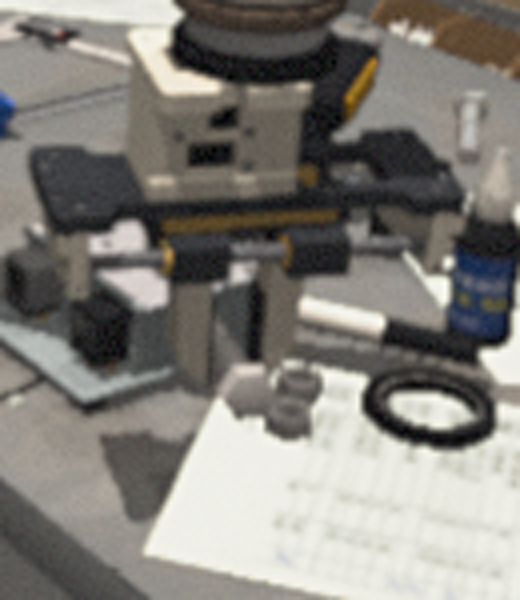

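carry_out(
  rows=[
    {"tx": 0,"ty": 5,"tz": 15,"turn": 2},
    {"tx": 2,"ty": 12,"tz": 15,"turn": 4},
    {"tx": 2,"ty": 20,"tz": 15,"turn": 4},
    {"tx": 2,"ty": 26,"tz": 12,"turn": 4},
    {"tx": 2,"ty": 26,"tz": 5,"turn": 4},
    {"tx": 2,"ty": 26,"tz": 2,"turn": 4},
    {"tx": 2,"ty": 26,"tz": 1,"turn": 4},
    {"tx": 2,"ty": 26,"tz": 1,"turn": 4},
  ],
)

```text
time: 46.2
tool_pos: [555.7, -286.7, 130.4]
tool_rot: [0.675, 0.738, 0.015, -0.01]
ft_force: [0.1, 0.6, -2.1]
grip_width: 22.1
```

carry_out(
  rows=[
    {"tx": 2,"ty": 26,"tz": 1,"turn": 5},
    {"tx": 2,"ty": 26,"tz": 1,"turn": 5},
    {"tx": 2,"ty": 26,"tz": 1,"turn": 5},
    {"tx": 2,"ty": 26,"tz": 1,"turn": 5},
    {"tx": 2,"ty": 26,"tz": 1,"turn": 5},
    {"tx": 2,"ty": 26,"tz": 1,"turn": 5},
    {"tx": 2,"ty": 26,"tz": 1,"turn": 5},
    {"tx": 2,"ty": 26,"tz": 1,"turn": 5},
  ],
)

```text
time: 47.0
tool_pos: [569.6, -62.2, 139.4]
tool_rot: [0.357, 0.934, 0.009, -0.015]
ft_force: [-0.3, -0.1, -1.0]
grip_width: 21.9
```

carry_out(
  rows=[
    {"tx": 2,"ty": 27,"tz": 0,"turn": 4.2},
    {"tx": 2,"ty": 27,"tz": 0,"turn": 4.2},
    {"tx": 2,"ty": 27,"tz": 0,"turn": 4.2},
    {"tx": 2,"ty": 27,"tz": 0,"turn": 4.2},
    {"tx": 2,"ty": 27,"tz": 0,"turn": 4.2},
    {"tx": 2,"ty": 27,"tz": 0,"turn": 4.2},
    {"tx": 2,"ty": 27,"tz": 0,"turn": 4.2},
    {"tx": 2,"ty": 27,"tz": 0,"turn": 4.2},
  ],
)

```text
time: 47.8
tool_pos: [580.9, 168.4, 140.1]
tool_rot: [0.047, 0.999, 0.003, -0.017]
ft_force: [0.7, 0.2, -1.6]
grip_width: 22.4
```

carry_out(
  rows=[
    {"tx": 6,"ty": 25,"tz": 0,"turn": 0},
    {"tx": 6,"ty": 25,"tz": 0,"turn": 0},
    {"tx": 6,"ty": 20,"tz": 0,"turn": 0},
    {"tx": 6,"ty": 15,"tz": 0,"turn": 0},
    {"tx": 4,"ty": 10,"tz": 0,"turn": 0},
    {"tx": 0,"ty": 0,"tz": -8,"turn": 0},
    {"tx": 0,"ty": 0,"tz": 0,"turn": 0},
    {"tx": 0,"ty": 0,"tz": 0,"turn": 0},
  ],
)

```text
time: 48.6
tool_pos: [602.5, 276.2, 130.3]
tool_rot: [0.034, 0.999, 0.002, -0.019]
ft_force: [-0.8, -0.5, -1.1]
grip_width: 22.2
```

Run:
```python
from fit import *
grab('wrist','w17.png')
o=ctrl.get_obs();print(o['tool_pos'],o['tool_rot'].tolist())
```

```text
[602.3 275.7 130.1] [0.03446644915862452, 0.999211290610446, 0.001843741832209461, -0.019633166200559705]
```

View pics/w17.png

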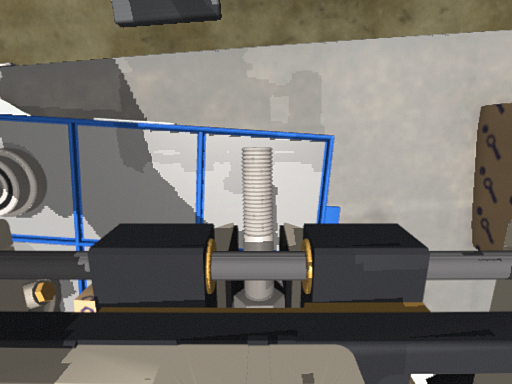

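```bash
cat > m17.py <<'E'
from trayfit import *
f='w17.png'
im=cv2.imread('pics/w17.png')
cv2.imwrite('pics/w17c.png',cv2.resize(im[100:260,50:350],None,fx=2.66,fy=2.66,interpolation=cv2.INTER_CUBIC))
E
python3 m17.py
```

```text
(no output)
```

View pics/w17c.png

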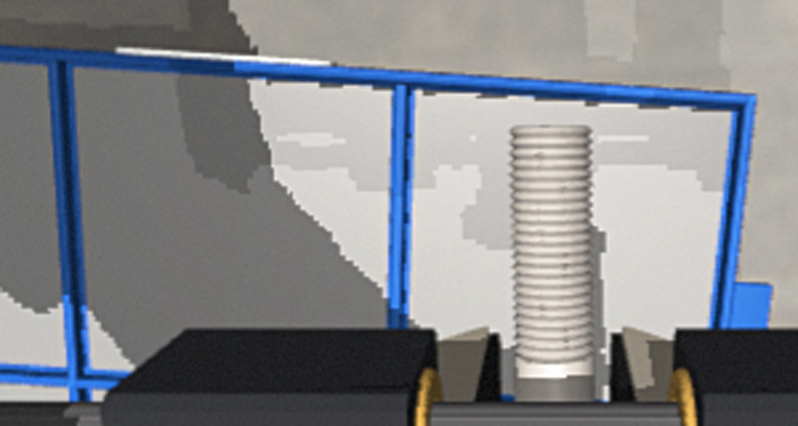

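```bash
cat >> m17.py <<'E'
c=lambda p:(np.array(p,float)+.5)/2.66-.5+np.array([50,100])
src=[(-114,176),(-114,58),(-114,-58),(2,-58)]
for dz in(0,5,8):
  W=np.r_[onz(f,c([(756,95),(402.5,71),(60,49)]),30-dz),onz(f,c([(79,379)]),26-dz)][:,:2]
  z,t=tf(W,src)
  print(dz,abs(z),np.degrees(np.angle(z)),[round(abs(z*complex(*s)+t-complex(*w)),1) for s,w in zip(src,W)],'bay',t+z*complex(-54,116),'mid',t+z*complex(-54,0))
# bolt axis & end: end at crop (551,126..), bottom z = 130.1+10.6 ; axis z+12
for dz in(0,5): print(onz(f,c([(551,130),(556,380)]),152-dz))
E
python3 m17.py
```

```text
0 0.9812663370175615 -7.650038297899848 [np.float64(0.5), np.float64(0.7), np.float64(1.9), np.float64(1.6)] bay (606.644768179731+279.70972123919995j) mid (591.491904136988+166.89592439656604j)
5 0.9989357598474184 -7.648869368957976 [np.float64(0.5), np.float64(0.7), np.float64(2.0), np.float64(1.6)] bay (607.7849468362419+279.71722729199325j) mid (592.3615719142936+164.8717053270864j)
8 1.0095374137393205 -7.648187652398269 [np.float64(0.5), np.float64(0.7), np.float64(2.0), np.float64(1.6)] bay (608.4690540301483+279.7217309236693j) mid (592.8833725806767+163.65717388539866j)
[[553.9 278.4 152. ]
 [602.7 276.  152. ]]
[[554.3 278.4 147. ]
 [604.7 275.9 147. ]]
```

carry_out(
  rows=[
    {"tx": 3,"ty": 1,"tz": -12,"turn": -2},
    {"tx": 3,"ty": 1,"tz": -15,"turn": -1.5},
    {"tx": 3,"ty": 1,"tz": -15,"turn": 0},
    {"tx": 0,"ty": 0,"tz": -15,"turn": 0},
    {"tx": 0,"ty": 0,"tz": -12,"turn": 0},
    {"tx": 0,"ty": 0,"tz": -10,"turn": 0},
    {"tx": 0,"ty": 0,"tz": 0,"turn": 0},
    {"tx": 0,"ty": 0,"tz": 0,"turn": 0},
  ],
)

```text
time: 49.45
tool_pos: [611.5, 273.4, 44.4]
tool_rot: [0.068, 0.997, 0.001, -0.02]
ft_force: [1.0, -0.7, -1.1]
grip_width: 22.5
```

carry_out(
  rows=[
    {"tx": 0,"ty": 3,"tz": -5,"turn": 0},
    {"tx": 0,"ty": 3,"tz": -5,"turn": 0},
    {"tx": 0,"ty": 0,"tz": -5,"turn": 0},
    {"tx": 0,"ty": 0,"tz": -5,"turn": 0},
    {"tx": 0,"ty": 0,"tz": 0,"turn": 0},
    {"tx": 0,"ty": 0,"tz": 0,"turn": 0},
    {"tx": 0,"ty": 0,"tz": 0,"turn": 0},
    {"tx": 0,"ty": 0,"tz": 0,"turn": 0},
  ],
)

```text
time: 50.25
tool_pos: [612.9, 281.3, 25.0]
tool_rot: [0.067, 0.998, 0.002, -0.019]
ft_force: [-0.1, -0.1, -2.0]
grip_width: 22.0
```

Run:
```python
from fit import *
grab('wrist','w18.png');im=cv2.imread('pics/w18.png')
cv2.imwrite('pics/w18c.png',cv2.resize(im[60:320,130:390],None,fx=2.3,fy=2.3,interpolation=cv2.INTER_CUBIC))
o=ctrl.get_obs();print(o['tool_pos'],o['tool_rot'].tolist())
```

```text
[612.9 281.3  25. ] [0.06744841265870129, 0.9975465365599736, 0.0017721228565513714, -0.018667581728874873]
```

View pics/w18c.png

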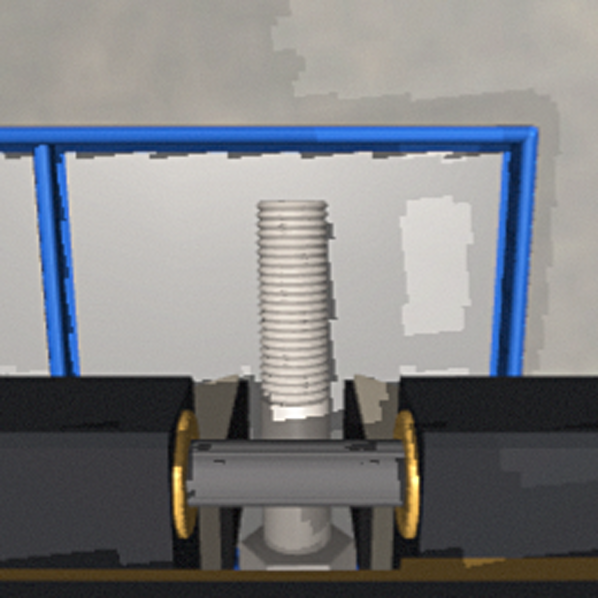

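Run:
```python
from fit import *
c=lambda p:(np.array(p,float)+.5)/2.3-.5+np.array([130,60])
f='w18.png'
for dz in(0,5,8):
  F=onz(f,c([(292,127),(46,127),(538,127)]),30-dz);t=onz(f,c([(292,203),(296,400)]),47.6-dz)
  print(dz,F[0],t[0],'gap (want 60-44.5=15.5):',np.linalg.norm(t[0]-F[0]),np.sqrt(np.sum((t[0]-F[0])[:2]**2)),'118?',np.linalg.norm(F[1]-F[2]),t[1])
```

```text
0 [548.2 288.9  30. ] [564.2 286.8  47.6] gap (want 60-44.5=15.5): 23.8997767621449 16.16908560433649 118? 113.77598752238355 [607.8 281.7  47.6]
5 [548.  288.9  25. ] [564.5 286.7  42.6] gap (want 60-44.5=15.5): 24.24876814543962 16.680610197810136 118? 117.11878067198188 [609.6 281.5  42.6]
8 [547.9 288.9  22. ] [564.8 286.7  39.6] gap (want 60-44.5=15.5): 24.460907751451778 16.98752507062264 118? 119.12445656174096 [610.7 281.3  39.6]
```

carry_out(
  rows=[
    {"tx": -1,"ty": 0,"tz": -4,"turn": 0},
    {"tx": 0,"ty": 0,"tz": -4,"turn": 0},
    {"tx": 0,"ty": 0,"tz": -3,"turn": 0},
    {"tx": 0,"ty": 0,"tz": -1,"turn": 0},
    {"tx": 0,"ty": 0,"tz": 0,"turn": 0},
    {"tx": 0,"ty": 0,"tz": 0,"turn": 0},
    {"tx": 0,"ty": 0,"tz": 0,"turn": 0},
    {"tx": 0,"ty": 0,"tz": 0,"turn": 0},
  ],
)

```text
time: 51.1
tool_pos: [611.9, 281.1, 12.0]
tool_rot: [0.068, 0.998, 0.002, -0.019]
ft_force: [0.4, -1.1, -2.1]
grip_width: 22.0
```

carry_out(
  rows=[
    {"tx": 0,"ty": 0,"tz": -1,"turn": 0},
    {"tx": 0,"ty": 0,"tz": -1,"turn": 0},
    {"tx": 0,"ty": 0,"tz": -0.7,"turn": 0},
    {"tx": 0,"ty": 0,"tz": 0,"turn": 0},
    {"tx": 0,"ty": 0,"tz": 0,"turn": 0},
    {"tx": 0,"ty": 0,"tz": 0,"turn": 0},
    {"tx": 0,"ty": 0,"tz": 0,"turn": 0},
    {"tx": 0,"ty": 0,"tz": 0,"turn": 0},
  ],
)

```text
time: 51.9
tool_pos: [612.2, 281.3, 9.6]
tool_rot: [0.068, 0.998, 0.002, -0.018]
ft_force: [0.5, 0.8, -1.9]
grip_width: 22.7
```

carry_out(
  rows=[
    {"tx": 0,"ty": 0,"tz": -0.7,"turn": 0},
    {"tx": 0,"ty": 0,"tz": -0.7,"turn": 0},
    {"tx": 0,"ty": 0,"tz": 0,"turn": 0},
    {"tx": 0,"ty": 0,"tz": 0,"turn": 0},
    {"tx": 0,"ty": 0,"tz": 0,"turn": 0},
    {"tx": 0,"ty": 0,"tz": 0,"turn": 0},
    {"tx": 0,"ty": 0,"tz": 0,"turn": 0},
    {"tx": 0,"ty": 0,"tz": 0,"turn": 0},
  ],
)

```text
time: 52.7
tool_pos: [612.5, 281.3, 9.4]
tool_rot: [0.068, 0.998, 0.002, -0.018]
ft_force: [-0.9, -0.4, 2.0]
grip_width: 22.1
```

carry_out(
  gripper=0.5,
  rows=[
    {"tx": 0,"ty": 0,"tz": 0,"turn": 0},
    {"tx": 0,"ty": 0,"tz": 0,"turn": 0},
    {"tx": 0,"ty": 0,"tz": 0,"turn": 0},
    {"tx": 0,"ty": 0,"tz": 0,"turn": 0},
    {"tx": 0,"ty": 0,"tz": 0,"turn": 0},
    {"tx": 0,"ty": 0,"tz": 8,"turn": 0},
    {"tx": 0,"ty": 0,"tz": 14,"turn": 0},
    {"tx": 0,"ty": 0,"tz": 14,"turn": 0},
  ],
)

```text
time: 53.5
tool_pos: [611.5, 281.0, 45.6]
tool_rot: [0.068, 0.998, 0.001, -0.019]
ft_force: [0.3, -0.1, 0.9]
grip_width: 46.2
```

carry_out(
  rows=[
    {"tx": 0,"ty": 0,"tz": 18,"turn": 0},
    {"tx": 0,"ty": 0,"tz": 18,"turn": 0},
    {"tx": 3,"ty": -5,"tz": 18,"turn": 0},
    {"tx": 8,"ty": -15,"tz": 18,"turn": 0},
    {"tx": 8,"ty": -20,"tz": 18,"turn": 0},
    {"tx": 8,"ty": -25,"tz": 18,"turn": 0},
    {"tx": 8,"ty": -20,"tz": 10,"turn": 0},
    {"tx": 0,"ty": 0,"tz": 0,"turn": 0},
  ],
)

```text
time: 54.3
tool_pos: [650.7, 197.3, 185.3]
tool_rot: [0.066, 0.998, 0.005, -0.011]
ft_force: [-0.0, -0.3, -0.9]
grip_width: 45.9
```

Run:
```python
from fit import *
grab('wrist','w19.png')
o=ctrl.get_obs();print(o['tool_pos'],o['tool_rot'].tolist())
```

```text
[649.6 199.7 184.7] [0.06457730593453992, 0.9978214826940427, 0.006106945532142102, -0.012031851427213852]
```

View pics/w19.png

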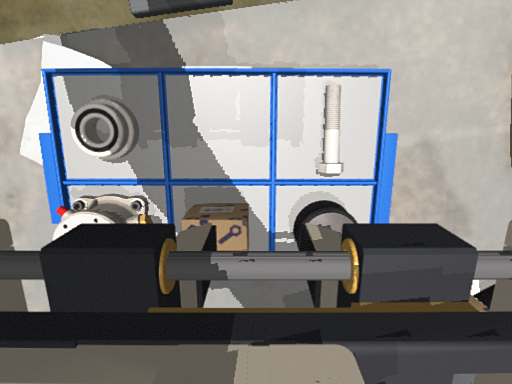

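```bash
cat > m19.py <<'E'
from trayfit import *
f='w19.png'
im=cv2.imread('pics/'+f)
src=[(-114,-176),(-114,176),(2,-58),(2,58)]
for dz in(0,5,8):
  W=np.r_[onz(f,[(42,69),(390.5,69.5)],30-dz),onz(f,[(166,182.5),(274.5,183.5)],26-dz)][:,:2]
  z,t=tf(W,src)
  print(dz,abs(z),np.degrees(np.angle(z)),[round(float(abs(z*complex(*s)+t-complex(*w))),1) for s,w in zip(src,W)])
  for y in(-116,0,116): print('  ',y,t+z*complex(-54,y))
  b=onz(f,[(333,86),(330.5,174)],32-dz)[:,:2]
  r=[(complex(*q)-t)/z for q in b]; m=sum(r)/2; print('  bolt len',abs(r[0]-r[1]),'off',m.real+54,m.imag-116)
  s=onz(f,[(100,129)],51-dz)[0];r=(complex(*s[:2])-t)/z;print('  small off',r.real+54,r.imag+116)
cv2.imwrite('pics/w19c.png',cv2.resize(im[60:200,270:400],None,fx=4.5,fy=4.5,interpolation=cv2.INTER_CUBIC))
E
python3 m19.py
```

```text
0 0.9950172316475897 -7.661123444072805 [1.0, 1.4, 1.3, 2.1]
   -116 (578.0951833144102+49.88959828731977j)
   0 (593.4825226823384+164.28132705553588j)
   116 (608.8698620502666+278.673055823752j)
  bolt len 89.98804675946994 off 0.6472686564590475 2.2063247649550703
  small off -2.035754633662698 2.9869908902386157
5 1.010080051756288 -7.660559567495792 [1.0, 1.4, 1.4, 2.1]
   -116 (577.9286740132527+47.56626589365477j)
   0 (593.5478079494072+163.68983902894976j)
   116 (609.1669418855619+279.81341216424477j)
  bolt len 89.9991294466435 off 0.6554479734242449 2.2139110829455007
  small off -2.0228897568998363 2.8258712514851823
8 1.0191177438673558 -7.6602292424196206 [1.0, 1.4, 1.4, 2.1]
   -116 (577.8287684325581+46.17226645745579j)
   0 (593.5869791096486+163.3349462129981j)
   116 (609.345189786739+280.49762596854043j)
  bolt len 90.00562180215377 off 0.6602395762665338 2.218355156352885
  small off -2.0153548442101723 2.731485484399684
```

View pics/w19c.png

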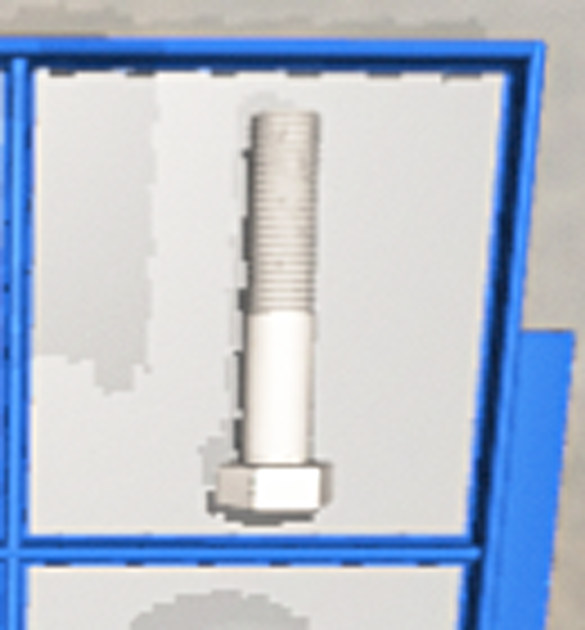

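carry_out(
  rows=[
    {"tx": -2,"ty": -10,"tz": 0,"turn": 0.5},
    {"tx": -2,"ty": -22,"tz": 0,"turn": 0.5},
    {"tx": -2,"ty": -27,"tz": 0,"turn": 0.5},
    {"tx": -2,"ty": -27,"tz": 0,"turn": 0.5},
    {"tx": -2,"ty": -27,"tz": 0,"turn": 0.5},
    {"tx": -2,"ty": -27,"tz": 0,"turn": 0.5},
    {"tx": -2,"ty": -27,"tz": 0,"turn": 0.5},
    {"tx": -2,"ty": -27,"tz": 0,"turn": 0.5},
  ],
)

```text
time: 55.15
tool_pos: [621.3, 18.8, 179.5]
tool_rot: [0.013, 1.0, 0.01, -0.019]
ft_force: [0.6, -0.4, -0.6]
grip_width: 45.8
```

carry_out(
  rows=[
    {"tx": -2,"ty": -27,"tz": 0,"turn": 0},
    {"tx": -2,"ty": -27,"tz": 0,"turn": 0},
    {"tx": -2,"ty": -27,"tz": 0,"turn": 0},
    {"tx": -2,"ty": -27,"tz": 0,"turn": 0},
    {"tx": -2,"ty": -27,"tz": 0,"turn": 0},
    {"tx": -2,"ty": -27,"tz": 0,"turn": 0},
    {"tx": -2,"ty": -27,"tz": 0,"turn": 0},
    {"tx": -2,"ty": -27,"tz": 0,"turn": 0},
  ],
)

```text
time: 55.95
tool_pos: [596.4, -191.7, 172.5]
tool_rot: [0.002, 1.0, 0.014, -0.026]
ft_force: [0.1, -0.5, 0.4]
grip_width: 46.2
```

carry_out(
  rows=[
    {"tx": 4,"ty": -18,"tz": 5,"turn": -0.5},
    {"tx": 4,"ty": -18,"tz": 5,"turn": -0.5},
    {"tx": 4,"ty": -18,"tz": 5,"turn": -0.5},
    {"tx": 4,"ty": -18,"tz": 5,"turn": -0.5},
    {"tx": 0,"ty": 0,"tz": 0,"turn": 0},
    {"tx": 0,"ty": 0,"tz": -45,"turn": 0},
    {"tx": 0,"ty": 0,"tz": 0,"turn": 0},
    {"tx": 0,"ty": 0,"tz": 0,"turn": 0},
  ],
)

```text
time: 56.75
tool_pos: [613.7, -259.4, 146.3]
tool_rot: [0.017, 0.999, 0.017, -0.028]
ft_force: [0.1, -0.3, 1.4]
grip_width: 46.2
```

Run:
```python
from fit import *
grab('wrist','w20.png')
o=ctrl.get_obs();print(o['tool_pos'],o['tool_rot'].tolist())
```

```text
[ 612.7 -258.8  145.4] [0.01669560551662472, 0.9992796862132748, 0.017793423499032023, -0.02906474768712887]
```

View pics/w20.png

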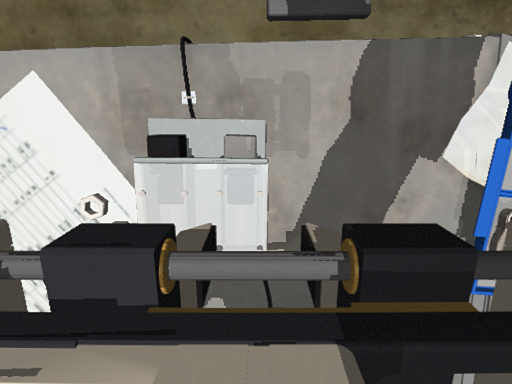

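Run:
```python
from fit import *
im=cv2.imread('pics/w20.png')
cv2.imwrite('pics/w20c.png',cv2.resize(im[110:180,130:280],None,fx=5.2,fy=5.2,interpolation=cv2.INTER_CUBIC))
```

```text
(no output)
```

View pics/w20c.png

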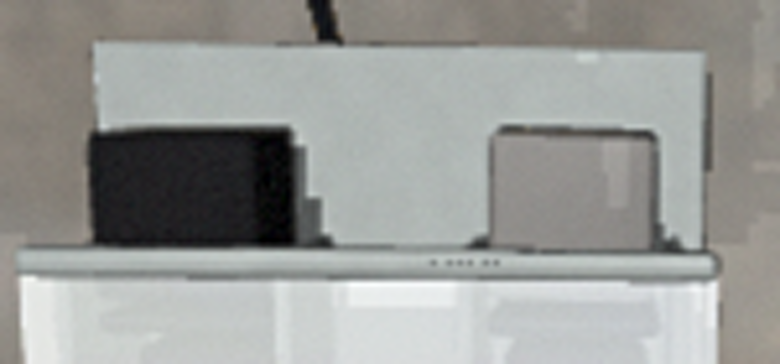

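Run:
```python
from fit import *
c=lambda p:(np.array(p,float)+.5)/5.2-.5+np.array([130,110])
f='w20.png'
for dz in(0,5,8):
  R=onz(f,c([(492,133),(656,134)]),52-dz)[:,:2]; w=R[1]-R[0]
  H=onz(f,c([(18,262),(718,262)]),58-dz)[:,:2]; F=onz(f,c([(94,42),(705,52)]),13-dz)[:,:2]
  print(dz,'relay front',R.tolist(),np.linalg.norm(w),'mid',R.mean(0),'hood',H.tolist(),np.linalg.norm(H[1]-H[0]),'floor front',F.tolist(),np.linalg.norm(F[1]-F[0]))
  for P in(H,F,R): d=P[1]-P[0];print('  ang',np.degrees(np.arctan2(d[1],d[0])))
```

```text
0 relay front [[559.4318671500178, -283.8011964673518], [560.5576004513993, -256.92791605814756]] 26.896848800882985 mid [ 560.  -270.4] hood [[577.0138155340777, -360.8674376273975], [581.4080756760783, -247.70077100034496]] 113.25194902373215 floor front [[540.5863094561989, -358.9449089356067], [546.3436733280089, -246.23898761894677]] 112.85287740500709
  ang 87.77632279999472
  ang 87.07569785542553
  ang 87.60125755105885
5 relay front [[559.4757144149369, -284.1702130704523], [560.6222547341093, -256.8002316905203]] 27.393985388061207 mid [ 560.  -270.5] hood [[577.3909971163147, -362.7015558540943], [581.8683190007557, -247.39577588088613]] 115.3926744056432 floor front [[540.3201976036322, -360.481312476052], [546.1705668827592, -245.95472108321056]] 114.6759214341224
  ang 87.77632279999476
  ang 87.07569785542552
  ang 87.60125755105892
8 relay front [[559.5020227738884, -284.3916230323126], [560.6610473037355, -256.72362106994404]] 27.69226734036812 mid [ 560.1 -270.6] hood [[577.6173060656569, -363.80202679011234], [582.1444649955623, -247.21277880921082]] 116.67710963478986 floor front [[540.1605304920922, -361.4031546003191], [546.0667030156094, -245.78416116176885]] 115.76974785159152
  ang 87.77632279999473
  ang 87.07569785542552
  ang 87.60125755105884
```

carry_out(
  rows=[
    {"tx": -4,"ty": -1,"tz": 12,"turn": 0},
    {"tx": -4,"ty": -1,"tz": 12,"turn": 0},
    {"tx": -4,"ty": -1,"tz": 12,"turn": 0},
    {"tx": -4,"ty": -1,"tz": 12,"turn": 0},
    {"tx": 0,"ty": 0,"tz": 0,"turn": 0},
    {"tx": 0,"ty": 0,"tz": -45,"turn": 0},
    {"tx": 0,"ty": 0,"tz": -45,"turn": 0},
    {"tx": 0,"ty": 0,"tz": 0,"turn": 0},
  ],
)

```text
time: 57.6
tool_pos: [600.7, -264.3, 118.4]
tool_rot: [0.016, 1.0, 0.014, -0.02]
ft_force: [-1.5, 0.8, -0.1]
grip_width: 45.8
```

Good, improves. Again.

carry_out(
  rows=[
    {"tx": -4,"ty": 0,"tz": 12,"turn": 0},
    {"tx": -4,"ty": 0,"tz": 12,"turn": 0},
    {"tx": -4,"ty": 0,"tz": 12,"turn": 0},
    {"tx": -4,"ty": 0,"tz": 12,"turn": 0},
    {"tx": 0,"ty": 0,"tz": 0,"turn": 0},
    {"tx": 0,"ty": 0,"tz": -45,"turn": 0},
    {"tx": 0,"ty": 0,"tz": -45,"turn": 0},
    {"tx": 0,"ty": 0,"tz": 0,"turn": 0},
  ],
)

```text
time: 58.4
tool_pos: [591.0, -268.2, 95.2]
tool_rot: [0.017, 1.0, 0.009, -0.009]
ft_force: [-0.7, 0.8, 0.1]
grip_width: 46.0
```

carry_out(
  rows=[
    {"tx": -5,"ty": 0,"tz": 12,"turn": 0},
    {"tx": -5,"ty": 0,"tz": 12,"turn": 0},
    {"tx": -5,"ty": 0,"tz": 12,"turn": 0},
    {"tx": -5,"ty": 0,"tz": 12,"turn": 0},
    {"tx": 0,"ty": 0,"tz": 0,"turn": 0},
    {"tx": 0,"ty": 0,"tz": -45,"turn": 0},
    {"tx": 0,"ty": 0,"tz": -30,"turn": 0},
    {"tx": 0,"ty": 0,"tz": 0,"turn": 0},
  ],
)

```text
time: 59.2
tool_pos: [577.3, -272.4, 87.3]
tool_rot: [0.017, 1.0, 0.004, 0.002]
ft_force: [-1.3, 0.5, 0.7]
grip_width: 45.6
```

carry_out(
  rows=[
    {"tx": -4,"ty": 0.5,"tz": -6,"turn": 0},
    {"tx": -4,"ty": 0.5,"tz": -6,"turn": 0},
    {"tx": -4,"ty": 0.5,"tz": -6,"turn": 0},
    {"tx": 0,"ty": 0,"tz": -3,"turn": 0},
    {"tx": 0,"ty": 0,"tz": 0,"turn": 0},
    {"tx": 0,"ty": 0,"tz": 0,"turn": 0},
    {"tx": 0,"ty": 0,"tz": 0,"turn": 0},
    {"tx": 0,"ty": 0,"tz": 0,"turn": 0},
  ],
)

```text
time: 60.0
tool_pos: [567.5, -272.3, 70.7]
tool_rot: [0.017, 1.0, 0.003, 0.006]
ft_force: [-0.6, -0.6, -0.3]
grip_width: 45.9
```

Run:
```python
from fit import *
grab('wrist','w21.png')
im=cv2.imread('pics/w21.png')
cv2.imwrite('pics/w21c.png',cv2.resize(im[150:320,170:370],None,fx=3.8,fy=3.5,interpolation=cv2.INTER_CUBIC))
o=ctrl.get_obs();print(o['tool_pos'],o['tool_rot'].tolist())
```

```text
[ 567.6 -272.2   70.7] [0.017300037965233887, 0.9998298818995588, 0.0028711236733882143, 0.005715994748749248]
```

View pics/w21c.png

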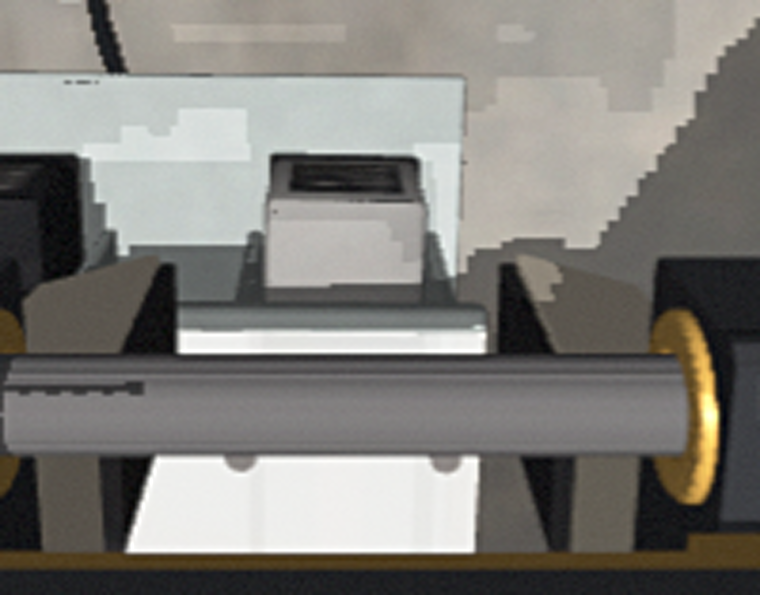

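Run:
```python
from fit import *
c=lambda p:(np.array(p,float)+.5)/np.array([3.8,3.5])-.5+np.array([170,150])
f='w21.png'
for dz in(0,5,8):
  print(dz,onz(f,c([(268,198),(424,199)]),52-dz).tolist(),'hood',onz(f,c([(344,303),(344,325)]),56-dz)[:,:2].tolist())
  print('tips',onz(f,c([(175,265),(500,263)]),86-dz).tolist())
```

```text
0 [[558.9717947492708, -283.94435589746075, 52.0], [560.1429384680506, -257.5806732201029, 52.0]] hood [[578.5015026845512, -271.79194545177904], [582.9033386217204, -271.93947520939713]]
tips [[558.5971006320084, -295.3800563459505, 86.0], [559.9932599318009, -249.44758827689944, 86.0]]
5 [[560.5375481841489, -284.27368277460965, 47.0], [561.7393983784343, -257.2187648855649, 47.0]] hood [[580.6238263783185, -271.8028748469282], [585.1435477135308, -271.95435559328104]]
tips [[560.4906282423065, -296.1457310557549, 81.0], [561.9313363973462, -248.74764307395273, 81.0]]
8 [[561.4770002450758, -284.471278900899, 44.0], [562.6972743246645, -257.00161988484206, 44.0]] hood [[581.8972205945789, -271.8094324840177], [586.487673168617, -271.96328382361133]]
tips [[561.6267448084853, -296.6051358816375, 78.0], [563.0941822766732, -248.3276759521847, 78.0]]
```

carry_out(
  rows=[
    {"tx": -3,"ty": 0.7,"tz": 0,"turn": 0},
    {"tx": -3,"ty": 0.7,"tz": -4,"turn": 0},
    {"tx": 0,"ty": 0,"tz": -6,"turn": 0},
    {"tx": 0,"ty": 0,"tz": -6,"turn": 0},
    {"tx": 0,"ty": 0,"tz": -5,"turn": 0},
    {"tx": 0,"ty": 0,"tz": 0,"turn": 0},
    {"tx": 0,"ty": 0,"tz": 0,"turn": 0},
    {"tx": 0,"ty": 0,"tz": 0,"turn": 0},
  ],
)

```text
time: 60.85
tool_pos: [560.6, -270.4, 47.1]
tool_rot: [0.017, 1.0, 0.003, 0.005]
ft_force: [-0.5, 0.1, -0.2]
grip_width: 46.0
```

carry_out(
  rows=[
    {"tx": 1,"ty": 0,"tz": -6,"turn": 0},
    {"tx": 0.5,"ty": 0,"tz": -6,"turn": 0},
    {"tx": 0,"ty": 0,"tz": -6,"turn": 0},
    {"tx": 0,"ty": 0,"tz": -6,"turn": 0},
    {"tx": 0,"ty": 0,"tz": -5,"turn": 0},
    {"tx": 0,"ty": 0,"tz": 0,"turn": 0},
    {"tx": 0,"ty": 0,"tz": 0,"turn": 0},
    {"tx": 0,"ty": 0,"tz": 0,"turn": 0},
  ],
)

```text
time: 61.65
tool_pos: [562.2, -270.3, 15.2]
tool_rot: [0.017, 1.0, 0.003, 0.005]
ft_force: [-0.1, 0.2, -0.2]
grip_width: 45.6
```

Run:
```python
from fit import *
grab('wrist','w22.png');im=grab('side','s22.png')
cv2.imwrite('pics/s22d.png',cv2.resize(cv2.cvtColor(im,cv2.COLOR_RGB2BGR)[180:300,220:360],None,fx=5,fy=5,interpolation=cv2.INTER_CUBIC))
im=cv2.imread('pics/w22.png')
cv2.imwrite('pics/w22c.png',cv2.resize(im[130:320,150:370],None,fx=3.4,fy=3,interpolation=cv2.INTER_CUBIC))
```

```text
(no output)
```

View pics/s22d.png

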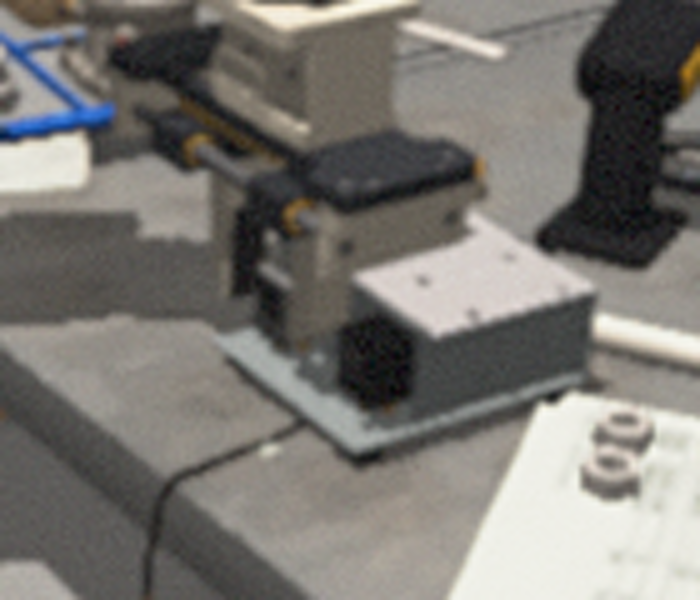

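View pics/w22c.png

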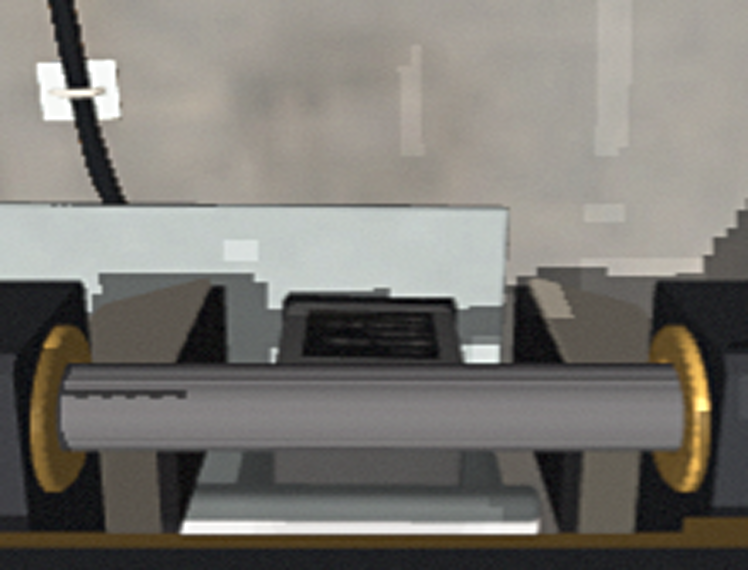

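carry_out(
  rows=[
    {"tx": 0,"ty": 0,"tz": -4,"turn": 0},
    {"tx": 0,"ty": 0,"tz": -3,"turn": 0},
    {"tx": 0,"ty": 0,"tz": -2,"turn": 0},
    {"tx": 0,"ty": 0,"tz": 0,"turn": 0},
    {"tx": 0,"ty": 0,"tz": 0,"turn": 0},
    {"tx": 0,"ty": 0,"tz": 0,"turn": 0},
    {"tx": 0,"ty": 0,"tz": 0,"turn": 0},
    {"tx": 0,"ty": 0,"tz": 0,"turn": 0},
  ],
)

```text
time: 62.55
tool_pos: [562.9, -270.6, 6.3]
tool_rot: [0.017, 1.0, 0.003, 0.006]
ft_force: [0.8, 1.1, 0.3]
grip_width: 46.0
```

carry_out(
  gripper=1,
  rows=[
    {"tx": 0,"ty": 0,"tz": 0,"turn": 0},
    {"tx": 0,"ty": 0,"tz": 0,"turn": 0},
    {"tx": 0,"ty": 0,"tz": 0,"turn": 0},
    {"tx": 0,"ty": 0,"tz": 0,"turn": 0},
    {"tx": 0,"ty": 0,"tz": 0,"turn": 0},
    {"tx": 0,"ty": 0,"tz": 0,"turn": 0},
    {"tx": 0,"ty": 0,"tz": 0,"turn": 0},
    {"tx": 0,"ty": 0,"tz": 0,"turn": 0},
  ],
)

```text
time: 63.35
tool_pos: [563.0, -270.7, 6.5]
tool_rot: [0.017, 1.0, 0.003, 0.006]
ft_force: [0.2, 0.0, 0.5]
grip_width: 28.4
```

carry_out(
  rows=[
    {"tx": -3,"ty": 0.1,"tz": 0,"turn": 0},
    {"tx": -4,"ty": 0.2,"tz": 0,"turn": 0},
    {"tx": -4,"ty": 0.2,"tz": 0,"turn": 0},
    {"tx": -4,"ty": 0.2,"tz": 0,"turn": 0},
    {"tx": -4,"ty": 0.2,"tz": 0,"turn": 0},
    {"tx": -3,"ty": 0.1,"tz": 0,"turn": 0},
    {"tx": 0,"ty": 0,"tz": 0,"turn": 0},
    {"tx": 0,"ty": 0,"tz": 0,"turn": 0},
  ],
)

```text
time: 64.15
tool_pos: [538.4, -269.7, 6.6]
tool_rot: [0.017, 1.0, 0.003, 0.006]
ft_force: [0.8, -0.7, -0.2]
grip_width: 28.2
```

Run:
```python
from fit import *
grab('wrist','w23.png');im=grab('side','s23.png')
cv2.imwrite('pics/s23d.png',cv2.resize(cv2.cvtColor(im,cv2.COLOR_RGB2BGR)[180:300,220:360],None,fx=5,fy=5,interpolation=cv2.INTER_CUBIC))
```

```text
(no output)
```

View pics/s23d.png

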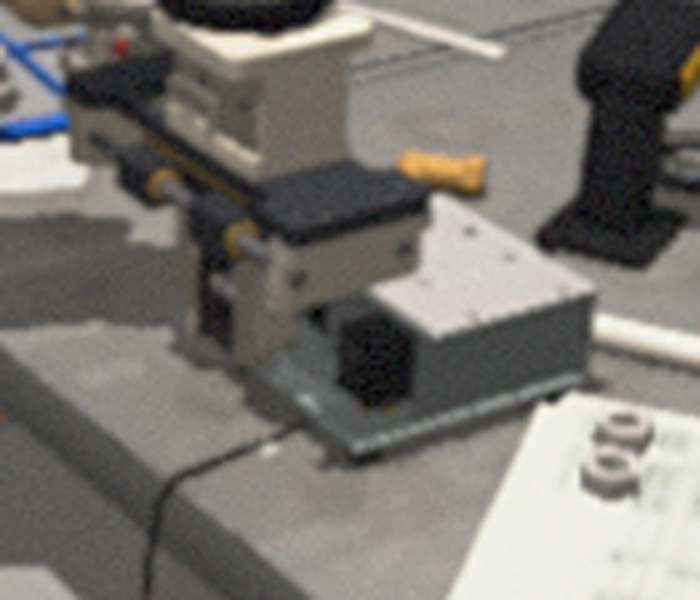

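View pics/w23.png

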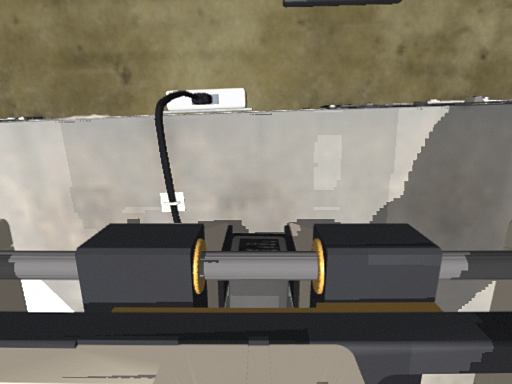

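carry_out(
  rows=[
    {"tx": 0,"ty": 0,"tz": 5,"turn": 0},
    {"tx": 0,"ty": 0,"tz": 10,"turn": 0},
    {"tx": 0,"ty": 0,"tz": 12,"turn": 0},
    {"tx": 0,"ty": 0,"tz": 14,"turn": 0},
    {"tx": 0,"ty": 0,"tz": 14,"turn": 0},
    {"tx": 0,"ty": 0,"tz": 14,"turn": 0},
    {"tx": 0,"ty": 5,"tz": 14,"turn": 0},
    {"tx": 0,"ty": 10,"tz": 8,"turn": 0},
  ],
)

```text
time: 65.05
tool_pos: [539.0, -255.6, 106.5]
tool_rot: [0.018, 1.0, 0.002, 0.007]
ft_force: [0.5, 0.4, -0.5]
grip_width: 28.3
```

Run:
```python
from fit import *
grab('wrist','w24.png');im=grab('side','s24.png')
cv2.imwrite('pics/s24d.png',cv2.resize(cv2.cvtColor(im,cv2.COLOR_RGB2BGR)[150:300,200:350],None,fx=4,fy=4,interpolation=cv2.INTER_CUBIC))
```

```text
(no output)
```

View pics/s24d.png

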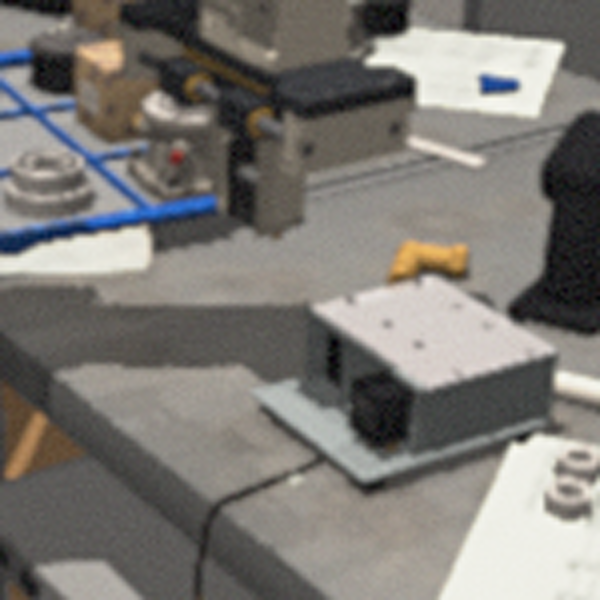

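carry_out(
  rows=[
    {"tx": 2,"ty": 15,"tz": 0,"turn": 0},
    {"tx": 2,"ty": 20,"tz": 0,"turn": -0.7},
    {"tx": 2,"ty": 20,"tz": 0,"turn": -0.7},
    {"tx": 2,"ty": 20,"tz": 0,"turn": -0.7},
    {"tx": 2,"ty": 20,"tz": 0,"turn": -0.7},
    {"tx": 2,"ty": 20,"tz": 0,"turn": -0.7},
    {"tx": 2,"ty": 20,"tz": 0,"turn": -0.7},
    {"tx": 2,"ty": 20,"tz": 0,"turn": -0.7},
  ],
)

```text
time: 65.95
tool_pos: [550.3, -85.1, 99.9]
tool_rot: [0.061, 0.998, 0.004, 0.001]
ft_force: [-0.1, -0.3, 0.3]
grip_width: 28.6
```

carry_out(
  rows=[
    {"tx": 2,"ty": 20,"tz": 0,"turn": -0.3},
    {"tx": 2,"ty": 20,"tz": 0,"turn": -0.3},
    {"tx": 2,"ty": 20,"tz": 0,"turn": 0},
    {"tx": 2,"ty": 20,"tz": 0,"turn": 0},
    {"tx": 2,"ty": 20,"tz": 0,"turn": 0},
    {"tx": 2,"ty": 20,"tz": 0,"turn": 0},
    {"tx": 2,"ty": 20,"tz": 0,"turn": 0},
    {"tx": 2,"ty": 20,"tz": 0,"turn": 0},
  ],
)

```text
time: 66.75
tool_pos: [556.9, 93.5, 91.8]
tool_rot: [0.062, 0.998, 0.006, -0.007]
ft_force: [0.2, -0.2, 0.3]
grip_width: 28.4
```

carry_out(
  rows=[
    {"tx": 5,"ty": 18,"tz": 0,"turn": 0},
    {"tx": 5,"ty": 16,"tz": 0,"turn": 0},
    {"tx": 5,"ty": 14,"tz": 0,"turn": 0},
    {"tx": 5,"ty": 10,"tz": 0,"turn": 0},
    {"tx": 4,"ty": 7,"tz": 0,"turn": 0},
    {"tx": 0,"ty": 0,"tz": 0,"turn": 0},
    {"tx": 0,"ty": 0,"tz": 0,"turn": 0},
    {"tx": 0,"ty": 0,"tz": 0,"turn": 0},
  ],
)

```text
time: 67.55
tool_pos: [577.4, 168.3, 88.0]
tool_rot: [0.059, 0.998, 0.005, -0.011]
ft_force: [0.4, -0.9, -0.5]
grip_width: 28.5
```

Run:
```python
from fit import *
grab('wrist','w25.png')
o=ctrl.get_obs();print(o['tool_pos'],o['tool_rot'].tolist())
```

```text
[577.4 167.9  88. ] [0.059042557604565296, 0.9981823369338529, 0.005377065665417709, -0.0108206187259967]
```

View pics/w25.png

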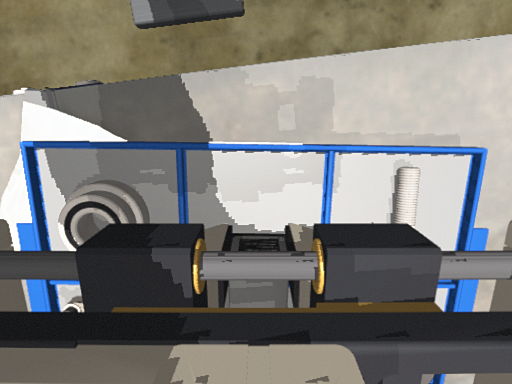

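```bash
cat > m25.py <<'E'
from trayfit import *
f='w25.png'
src=[(-114,-176),(-114,176),(-114,-58),(-114,58)]
im=cv2.imread('pics/'+f)
for dz in(0,5,8):
  W=onz(f,[(22.5,142.5),(487,148.5),(180.5,144.5),(328.5,146.5)],30-dz)[:,:2]
  z,t=tf(W,src)
  print(dz,abs(z),np.degrees(np.angle(z)),[round(float(abs(z*complex(*s)+t-complex(*w))),1) for s,w in zip(src,W)],'mid bay',t+z*complex(-54,0))
cv2.imwrite('pics/w25c.png',cv2.resize(im[215:320,210:310],None,fx=6,fy=5.5,interpolation=cv2.INTER_CUBIC))
E
python3 m25.py
```

```text
0 0.9812193716925307 -7.565916373458074 [0.2, 1.5, 1.3, 2.9] mid bay (591.436566385884+164.24925644415117j)
5 1.0023478194571251 -7.565916373458079 [0.2, 1.5, 1.3, 3.0] mid bay (593.0791044965727+164.04739439904074j)
8 1.015024888115882 -7.565916373458076 [0.2, 1.6, 1.3, 3.0] mid bay (594.0646273629859+163.9262771719745j)
```

View pics/w25c.png

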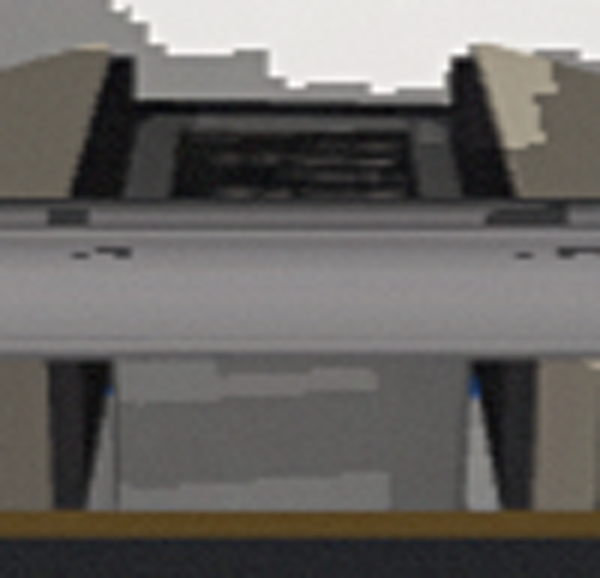

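Run:
```python
from fit import *
for dz in(0,5,8): print(onz('w25.png',[(258.7,233)],94.5-dz),onz('w25.png',[(232.5,233),(285,233)],94.5-dz)[:,1])
```

```text
[[577.6 168.1  94.5]] [153.3 183.1]
[[579.5 168.   89.5]] [152.7 183.3]
[[580.6 167.9  86.5]] [152.3 183.5]
```

carry_out(
  rows=[
    {"tx": 0,"ty": -1,"tz": -15,"turn": 0},
    {"tx": 0,"ty": -1,"tz": -20,"turn": 0},
    {"tx": 0,"ty": 0,"tz": -15,"turn": 0},
    {"tx": 0,"ty": 0,"tz": -8,"turn": 0},
    {"tx": 0,"ty": 0,"tz": 0,"turn": 0},
    {"tx": 0,"ty": 0,"tz": 0,"turn": 0},
    {"tx": 0,"ty": 0,"tz": 0,"turn": 0},
    {"tx": 0,"ty": 0,"tz": 0,"turn": 0},
  ],
)

```text
time: 68.4
tool_pos: [577.4, 162.3, 25.9]
tool_rot: [0.061, 0.998, 0.005, -0.011]
ft_force: [-0.4, 0.6, -0.7]
grip_width: 28.3
```

Run:
```python
from fit import *
grab('wrist','w26.png');im=cv2.imread('pics/w26.png')
cv2.imwrite('pics/w26c.png',cv2.resize(im[110:310,140:380],None,fx=3.2,fy=3,interpolation=cv2.INTER_CUBIC))
im=grab('side','s26.png')
cv2.imwrite('pics/s26d.png',cv2.resize(cv2.cvtColor(im,cv2.COLOR_RGB2BGR)[120:230,140:280],None,fx=5,fy=5,interpolation=cv2.INTER_CUBIC))
o=ctrl.get_obs();print(o['tool_pos'],o['tool_rot'].tolist())
```

```text
[577.5 162.4  26. ] [0.061163527862232885, 0.9980607925634405, 0.004746385498724014, -0.010542724115725075]
```

View pics/w26c.png

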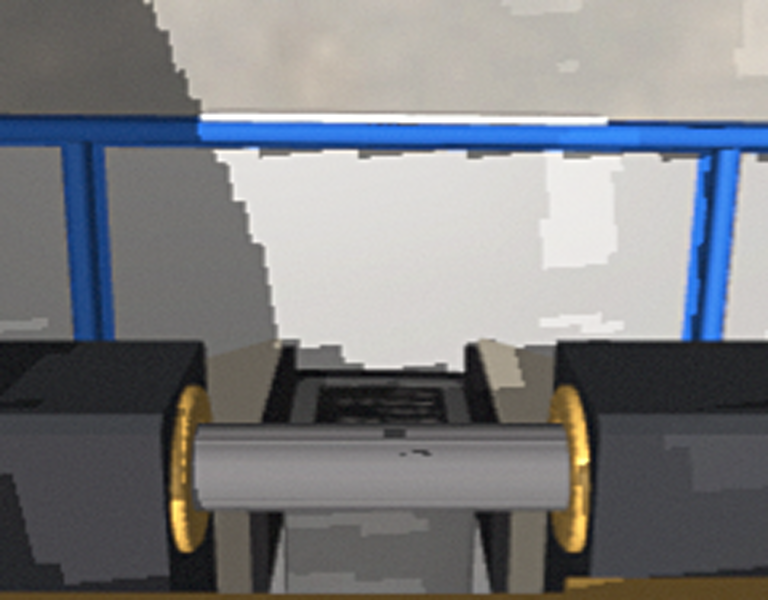

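View pics/s26d.png

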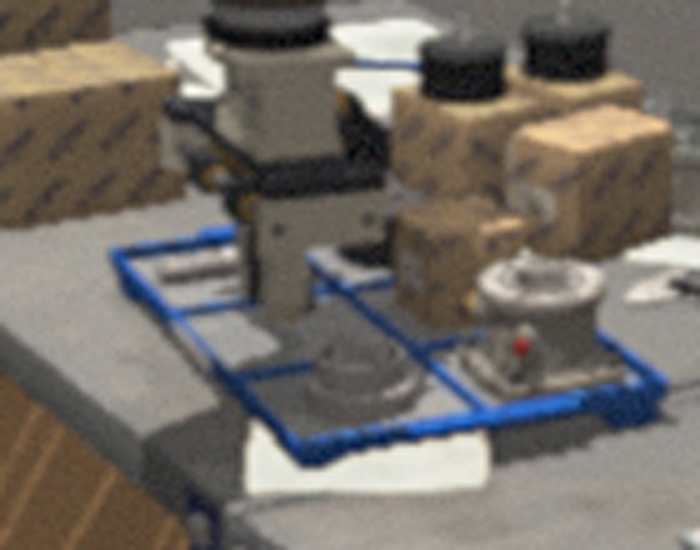

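Run:
```python
from fit import *
c=lambda p:(np.array(p,float)+.5)/np.array([3.2,3])-.5+np.array([140,110])
f='w26.png'
for dz in(0,5,8):
  F=onz(f,c([(78,117),(733,124)]),30-dz)[:,:2]; Rb=onz(f,c([(95,335),(705,335)]),26-dz)[:,:2]; r=onz(f,c([(298,373),(466,373)]),32.5-dz)[:,:2]
  e=(F[1]-F[0])/np.linalg.norm(F[1]-F[0]);n=np.array([e[1],-e[0]])
  rm=r.mean(0)
  print(dz,np.linalg.norm(F[1]-F[0]),(Rb[1]-Rb[0])@e,'front gap(45.5)',(rm-F[0])@n,'lat off',(rm-Rb.mean(0))@e,(rm-F.mean(0))@e,'relay w',np.linalg.norm(r[1]-r[0]),rm)
```

```text
0 111.62234928494973 112.30308267199388 front gap(45.5) 47.699759962512886 lat off -3.4678206643924807 -3.6367834967410295 relay w 30.027323765745123 [578.2 162.3]
5 114.90249433596657 115.52743101213812 front gap(45.5) 49.129200729998395 lat off -3.564476359092741 -3.7425090770279974 relay w 30.922867851097365 [580.1 162.1]
8 116.87058136657667 117.46204001622465 front gap(45.5) 49.98686519048969 lat off -3.622469775912898 -3.805944425200188 relay w 31.460194302308654 [581.2 162. ]
```

carry_out(
  rows=[
    {"tx": -1,"ty": 2,"tz": 0,"turn": 0},
    {"tx": -0.5,"ty": 1.8,"tz": -2,"turn": 0},
    {"tx": 0,"ty": 0,"tz": -4,"turn": 0},
    {"tx": 0,"ty": 0,"tz": -3,"turn": 0},
    {"tx": 0,"ty": 0,"tz": 0,"turn": 0},
    {"tx": 0,"ty": 0,"tz": 0,"turn": 0},
    {"tx": 0,"ty": 0,"tz": 0,"turn": 0},
    {"tx": 0,"ty": 0,"tz": 0,"turn": 0},
  ],
)

```text
time: 69.3
tool_pos: [576.3, 166.9, 17.1]
tool_rot: [0.061, 0.998, 0.005, -0.01]
ft_force: [0.6, 0.1, -1.0]
grip_width: 28.4
```

carry_out(
  rows=[
    {"tx": 0,"ty": -0.5,"tz": -1,"turn": 0},
    {"tx": 0,"ty": 0,"tz": -1,"turn": 0},
    {"tx": 0,"ty": 0,"tz": -0.8,"turn": 0},
    {"tx": 0,"ty": 0,"tz": 0,"turn": 0},
    {"tx": 0,"ty": 0,"tz": 0,"turn": 0},
    {"tx": 0,"ty": 0,"tz": 0,"turn": 0},
    {"tx": 0,"ty": 0,"tz": 0,"turn": 0},
    {"tx": 0,"ty": 0,"tz": 0,"turn": 0},
  ],
)

```text
time: 70.1
tool_pos: [576.6, 166.3, 14.2]
tool_rot: [0.061, 0.998, 0.005, -0.01]
ft_force: [-0.9, 0.2, -0.3]
grip_width: 28.2
```

carry_out(
  rows=[
    {"tx": 0,"ty": 0,"tz": -0.7,"turn": 0},
    {"tx": 0,"ty": 0,"tz": -0.7,"turn": 0},
    {"tx": 0,"ty": 0,"tz": -0.5,"turn": 0},
    {"tx": 0,"ty": 0,"tz": 0,"turn": 0},
    {"tx": 0,"ty": 0,"tz": 0,"turn": 0},
    {"tx": 0,"ty": 0,"tz": 0,"turn": 0},
    {"tx": 0,"ty": 0,"tz": 0,"turn": 0},
    {"tx": 0,"ty": 0,"tz": 0,"turn": 0},
  ],
)

```text
time: 70.9
tool_pos: [576.8, 166.4, 13.9]
tool_rot: [0.061, 0.998, 0.005, -0.009]
ft_force: [-0.6, 0.7, 1.5]
grip_width: 28.3
```

carry_out(
  gripper=0.48,
  rows=[
    {"tx": 0,"ty": 0,"tz": 0,"turn": 0},
    {"tx": 0,"ty": 0,"tz": 0,"turn": 0},
    {"tx": 0,"ty": 0,"tz": 0,"turn": 0},
    {"tx": 0,"ty": 0,"tz": 0,"turn": 0},
    {"tx": 0,"ty": 0,"tz": 0,"turn": 0},
    {"tx": 0,"ty": 0,"tz": 6,"turn": 0},
    {"tx": 0,"ty": 0,"tz": 12,"turn": 0},
    {"tx": 0,"ty": 0,"tz": 15,"turn": 0},
  ],
)

```text
time: 71.7
tool_pos: [575.0, 165.9, 46.5]
tool_rot: [0.061, 0.998, 0.004, -0.012]
ft_force: [0.5, 0.6, -0.6]
grip_width: 48.1
```

carry_out(
  rows=[
    {"tx": 0,"ty": 0,"tz": 18,"turn": 0},
    {"tx": 0,"ty": 0,"tz": 18,"turn": 0},
    {"tx": 0,"ty": 0,"tz": 20,"turn": 0},
    {"tx": 5,"ty": 0,"tz": 20,"turn": 0},
    {"tx": 15,"ty": 0,"tz": 20,"turn": 0},
    {"tx": 20,"ty": 0,"tz": 15,"turn": 0},
    {"tx": 15,"ty": 0,"tz": 0,"turn": 0},
    {"tx": 0,"ty": 0,"tz": 0,"turn": 0},
  ],
)

```text
time: 72.5
tool_pos: [634.9, 167.4, 178.9]
tool_rot: [0.06, 0.998, 0.007, -0.004]
ft_force: [0.9, 0.1, -0.2]
grip_width: 47.9
```

carry_out(
  rows=[
    {"tx": 5,"ty": 0,"tz": 5,"turn": 0},
    {"tx": 0,"ty": 0,"tz": 0,"turn": 0},
    {"tx": 0,"ty": 0,"tz": 0,"turn": 0},
    {"tx": 0,"ty": 0,"tz": 0,"turn": 0},
    {"tx": 0,"ty": 0,"tz": 0,"turn": 0},
    {"tx": 0,"ty": 0,"tz": 0,"turn": 0},
    {"tx": 0,"ty": 0,"tz": 0,"turn": 0},
    {"tx": 0,"ty": 0,"tz": 0,"turn": 0},
  ],
)

```text
time: 73.3
tool_pos: [636.5, 167.9, 184.9]
tool_rot: [0.06, 0.998, 0.007, -0.005]
ft_force: [0.4, -0.2, 0.2]
grip_width: 48.1
```

Run:
```python
from fit import *
grab('wrist','w27.png');im=grab('side','s27.png')
cv2.imwrite('pics/s27d.png',cv2.resize(cv2.cvtColor(im,cv2.COLOR_RGB2BGR)[130:310,150:350],None,fx=3.5,fy=3.3,interpolation=cv2.INTER_CUBIC))
o=ctrl.get_obs();print(o['tool_pos'],o['tool_rot'].tolist())
```

```text
[636.5 167.8 185. ] [0.05963544121828459, 0.9981831715148229, 0.006652609341281866, -0.005450967277676577]
```

View pics/w27.png

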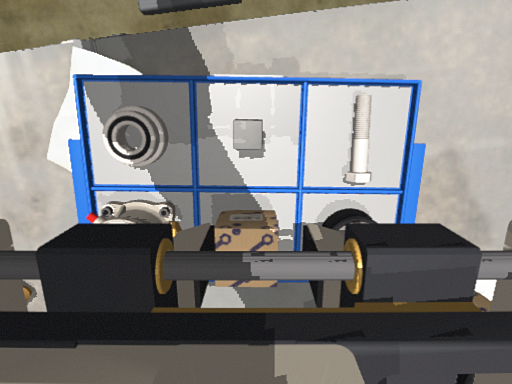

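View pics/s27d.png

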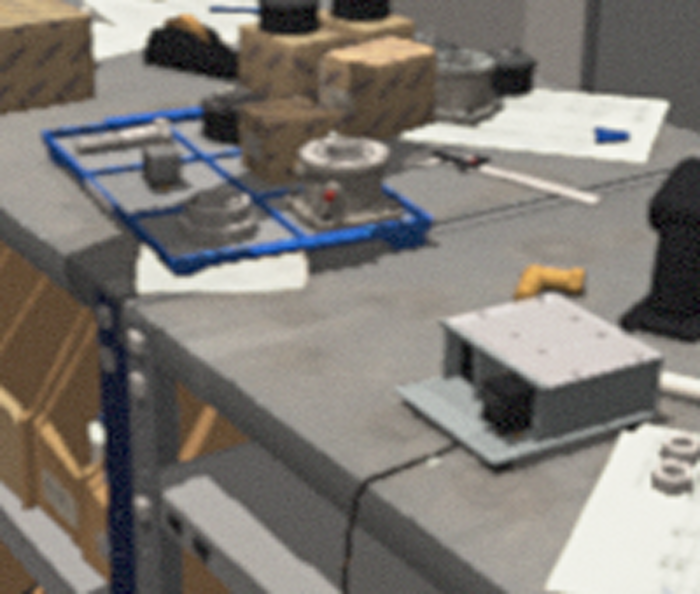

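Run:
```python
from trayfit import *
f='w27.png';im=cv2.imread('pics/'+f)
cv2.imwrite('pics/w27c.png',cv2.resize(im[65:200,65:430],None,fx=2.15,fy=3,interpolation=cv2.INTER_CUBIC))
src=[(-114,-176),(-114,176),(2,-58),(2,58)]
dz=5
W=np.r_[onz(f,[(75,74),(420.5,80.5)],30-dz),onz(f,[(195,188),(303,190.5)],26-dz)][:,:2]
z,t=tf(W,src)
print(abs(z),[round(float(abs(z*complex(*s)+t-complex(*w))),1) for s,w in zip(src,W)])
def rel(uv,zz): 
  b=onz(f,[uv],zz-dz)[0];r=(complex(*b[:2])-t)/z;return round(r.real+54,1),round(r.imag,1)
print('relay top corners',[rel(p,59) for p in[(234,119),(263,120),(263,151),(234,151)]])
print('bolt',rel((363,95),32),rel((358,183),32),'small',rel((131,137),51),'large',rel((134.5,136),36))
```

```text
1.003684443213307 [1.0, 1.7, 1.4, 2.8]
relay top corners [(np.float64(-19.1), np.float64(-14.1)), (np.float64(-18.6), np.float64(13.5)), (np.float64(10.7), np.float64(14.0)), (np.float64(11.1), np.float64(-14.1))]
bolt (np.float64(-45.0), np.float64(115.9)) (np.float64(46.7), np.float64(119.2)) small (np.float64(-0.4), np.float64(-115.9)) large (np.float64(-0.4), np.float64(-118.0))
```

View pics/w27c.png

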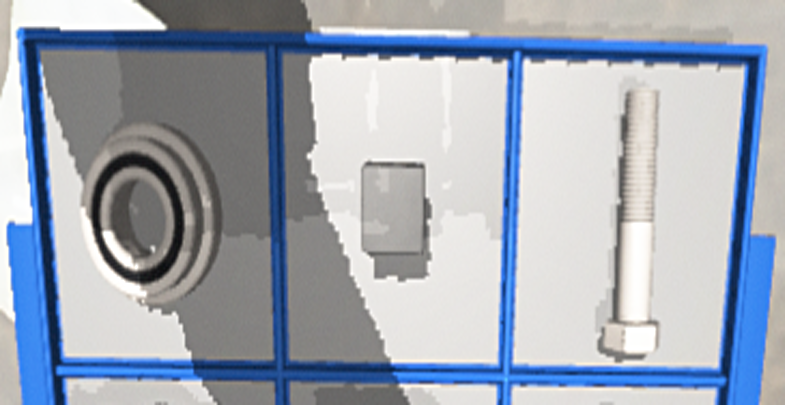

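```bash
python3 -c "
from cell import ctrl
print(ctrl.hand_in())"
```

```text
the job is handed in; nothing more can be done
None
```

The kit is laid out in the tray and handed in at about 73 s, done in the order you gave. The black relay never moved from its lane.

Offsets below come from my last wrist-camera view, measured from the bay middles and good to about 2 mm:

| Part | Bay | Last check |
|---|---|---|
| Large bearing | in front of the pump housing, flat | about 0.5 mm off in the clear view taken before stacking; about 2 mm in the last view |
| Small bearing | flat on top of the large one | 0.5 mm off the large one's centre in a close-up after release; about 2 mm in the last view, where it is less certain |
| Bolt | in front of the rubber mount, lying flat | about 1–2 mm off |
| Grey relay | in front of the small carton, upright | sideways on centre, about 4 mm towards the front; I left it, since re-gripping risked more than it would gain |

I drew the relay about 24 mm straight out before lifting it.

Three things didn't match the description or each other:
- **Height reading:** the fingertips were about 40 mm higher than the reported tool position implied. The first grasp of the large bearing closed on air just above it, without touching it. I then set heights from pictures and contact force.
- **Camera calibration:** the wrist camera sat about 5–8 mm higher than its calibration says. It also differed from the top camera by about 4 mm along x.
- **Tool tilt:** fast moves slowly tilted the tool, by up to about 4.6°. I corrected this before placing the small bearing and again before gripping the relay. The relay was released about 2° off the angle I gripped it at and settled upright.

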